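# Rack a series of resin-mounted metal samples in their order

## Task

The four resin-mounted metal samples have hardened in their coloured cups; move them into the wells of the aluminium rack for the microscope, one to a well, so that the series keeps its order. The sample whose cup is nearest the robot goes into the well beside the rack's orange end block, the next in the row into the next well, and so on to the grey end. Leave each one standing upright on the floor of its well, polished metal face up.

Things in the scene. Friction and masses are not known exactly. Their poses are not given: they have to be found in the camera images.
- red_sample (a point): The red sample: an upright cylinder of red moulding resin, 32 mm in diameter, 30 mm high, about 50 g, loose, with bright metal (one thick straight strip) showing in its polished upper face. The point is its centre, half-way up (15 mm above its underside); z is its axis, pointing out of the polished face. At the start it stands in the red cup, top 36 mm above the worktop.
- green_sample (a point): The green sample: an upright cylinder of green moulding resin, 32 mm in diameter, 30 mm high, about 50 g, loose, with bright metal (two small chips) showing in its polished upper face. The point is its centre, half-way up (15 mm above its underside); z is its axis, pointing out of the polished face. At the start it stands in the green cup, top 36 mm above the worktop.
- blue_sample (a point): The blue sample: an upright cylinder of blue moulding resin, 32 mm in diameter, 30 mm high, about 50 g, loose, with bright metal (two thin parallel strips) showing in its polished upper face. The point is its centre, half-way up (15 mm above its underside); z is its axis, pointing out of the polished face. At the start it stands in the blue cup, top 36 mm above the worktop.
- black_sample (a point): The black sample: an upright cylinder of black moulding resin, 32 mm in diameter, 30 mm high, about 50 g, loose, with bright metal (one square chip) showing in its polished upper face. The point is its centre, half-way up (15 mm above its underside); z is its axis, pointing out of the polished face. At the start it stands in the black cup, top 36 mm above the worktop.
- cup_red: Pale red round cup holding the red sample at the start: 45 mm across, 9 mm high, bore 36 mm, floor 3 mm thick; fixed. Origin: centre of its underside, 3 mm above the worktop. The four cups form a straight row, 54 mm pitch, in any order, in a steel tray (243 x 64 mm, rim 8 mm high); the row and each cup's x axis lead roughly away from the robot.
- cup_green: Pale green round cup holding the green sample at the start: 45 mm across, 9 mm high, bore 36 mm, floor 3 mm thick; fixed. Origin: centre of its underside, 3 mm above the worktop. The four cups form a straight row, 54 mm pitch, in any order, in a steel tray (243 x 64 mm, rim 8 mm high); the row and each cup's x axis lead roughly away from the robot.
- cup_blue: Pale blue round cup holding the blue sample at the start: 45 mm across, 9 mm high, bore 36 mm, floor 3 mm thick; fixed. Origin: centre of its underside, 3 mm above the worktop. The four cups form a straight row, 54 mm pitch, in any order, in a steel tray (243 x 64 mm, rim 8 mm high); the row and each cup's x axis lead roughly away from the robot.
- cup_black: Dark grey round cup holding the black sample at the start: 45 mm across, 9 mm high, bore 36 mm, floor 3 mm thick; fixed. Origin: centre of its underside, 3 mm above the worktop. The four cups form a straight row, 54 mm pitch, in any order, in a steel tray (243 x 64 mm, rim 8 mm high); the row and each cup's x axis lead roughly away from the robot.
- rack: Fixed aluminium bar, 218 mm (x, roughly away from the robot) by 60 (y) by 14 mm high; origin at the centre of its underside, on the worktop. Four round wells with dark felt floors, centres at x = -81, -27, 27, 81 mm, y = 0: bore 46, depth 9, floor 5 mm above the worktop (a seated sample's centre is at 20, its top at 35 mm). An end block, 18 mm high, closes each end: one orange, one grey.
- orange_block: Orange end block of the rack, which marks where the series begins: 22 x 60 mm, 18 mm high, two screws on top; fixed. It sits at the near or the far end of the rack, 120 mm from the rack's origin along its minus or plus x; the other end has a grey one. Origin: centre of its underside, on the worktop.
Not all that is in view belongs to the job. What is shaped like the part that bears blue_sample but yellow is not meant.

How it is judged (in metres and radians):
At the end, for the whole second after the job is handed in: Each sample stands in the well that its cup's place in the row calls for, counted from the orange block: within 10 mm of the well's centre along and across the rack, on its floor (centre 15 to 24 mm above the rack's underside), upright within 0.12 rad, polished face up, at rest (((world x of cup_red below 0.4885 m and horizontal distance between red_sample and orange_block between 0.029 and 0.049 m) or (world x of cup_red between 0.4885 and 0.54 m and horizontal distance between red_sample and orange_block between 0.083 and 0.103 m) or (world x of cup_red between 0.54 and 0.5915 m and horizontal distance between red_sample and orange_block between 0.137 and 0.157 m) or (world x of cup_red above 0.5915 m and horizontal distance between red_sample and orange_block between 0.191 and 0.211 m)) and y of red_sample in the frame of rack between -0.01 and 0.01 m and z of red_sample in the frame of rack between 0.015 and 0.024 m and angle between each of red_sample, green_sample, blue_sample, black_sample's own z axis and vertical below 0.12 rad and linear speed of each of mount_red, mount_green, mount_blue, mount_black below 0.02 m/s and ((world x of cup_green below 0.4885 m and horizontal distance between green_sample and orange_block between 0.029 and 0.049 m) or (world x of cup_green between 0.4885 and 0.54 m and horizontal distance between green_sample and orange_block between 0.083 and 0.103 m) or (world x of cup_green between 0.54 and 0.5915 m and horizontal distance between green_sample and orange_block between 0.137 and 0.157 m) or (world x of cup_green above 0.5915 m and horizontal distance between green_sample and orange_block between 0.191 and 0.211 m)) and y of green_sample in the frame of rack between -0.01 and 0.01 m and z of green_sample in the frame of rack between 0.015 and 0.024 m and ((world x of cup_blue below 0.4885 m and horizontal distance between blue_sample and orange_block between 0.029 and 0.049 m) or (world x of cup_blue between 0.4885 and 0.54 m and horizontal distance between blue_sample and orange_block between 0.083 and 0.103 m) or (world x of cup_blue between 0.54 and 0.5915 m and horizontal distance between blue_sample and orange_block between 0.137 and 0.157 m) or (world x of cup_blue above 0.5915 m and horizontal distance between blue_sample and orange_block between 0.191 and 0.211 m)) and y of blue_sample in the frame of rack between -0.01 and 0.01 m and z of blue_sample in the frame of rack between 0.015 and 0.024 m and ((world x of cup_black below 0.4885 m and horizontal distance between black_sample and orange_block between 0.029 and 0.049 m) or (world x of cup_black between 0.4885 and 0.54 m and horizontal distance between black_sample and orange_block between 0.083 and 0.103 m) or (world x of cup_black between 0.54 and 0.5915 m and horizontal distance between black_sample and orange_block between 0.137 and 0.157 m) or (world x of cup_black above 0.5915 m and horizontal distance between black_sample and orange_block between 0.191 and 0.211 m)) and y of black_sample in the frame of rack between -0.01 and 0.01 m and z of black_sample in the frame of rack between 0.015 and 0.024 m); the robot touches nothing.
It also fails if it takes over 99 s, if anything falls off the work surface, if the arm or the gripper's body presses on something with over 40 N, if the wrist force passes 120 N, or if a joint passes its speed limit or range.

## Robot

A 7-joint arm with a two-finger parallel gripper is mounted at the origin on a cart in front of the work surface, level with it; the furniture and walls round the work are solid. World frame = base frame: x ahead of the robot, y to its left, z up, the work surface at z = 0. Lengths are in mm, angles in rad, forces in N, time in s.
With the tool pointing down it reaches from about 400 to 900 mm from the base axis. Payload 5.5 kg.
Tool frame: the origin (TCP) lies between the finger pads; the fingertips stand robot.tip_extent ahead of it and the grasp point (between the pads) lies 6 mm ahead of it (robot.tip_extent is the distance from the TCP to the fingertips, in mm); x points along the fingers, y is the direction in which the jaws open and shut, and the axes are right-handed (so a half turn about x gives the same grasp; the last joint's range is limited). The gripper opens to 92 mm and grips with 3 to 60 N. Pads are 19 mm wide; open, the fingers measure 130 mm over their backs; the gripper's body (75 mm by 190 mm) begins 47 mm behind the grasp point.
Start: joints at [0.263, 0.501, -0.427, 1.55, 0.221, 1.138, -0.21], TCP at [649.999, 0.037, 251.729] pointing down, gripper open.
Joint ranges: [-2.88, 2.88], [-0.31, 2.03], [-1.54, 1.56], [0.2, 2.42], [-1.41, 4.55], [0.19, 2.02], [-2.57, 2.57]. Speed limits (rad/s): [2.57, 2.57, 3.14, 3.14, 3.14, 3.14, 3.14].

## Interface

Orientations are given as a rotation vector (axis times angle).
In Python, from station import monitor, cams, workorder, robot gives the robot as it stands. The module is installed in compiled form; this text tells all that it offers.
- The arm moves only by the shell command python3 -m pendant 'ROWS' [FORCE]. ROWS is JSON, a list of rows, each a list of 7 numbers: the turn, a rotation vector about the tool's x, y, z in rad, then the shift along the tool's x, y, z in m, then the finger opening in m, from 0 to 0.0918. A call has 1 to 5 rows; each row is the pose to reach, as a shift and turn from the pose commanded when the call began, along the tool's axes at that moment; what a row does not reach only later rows make up. A row lasts 1/12 s, in which the tool goes at most 41.7 mm and 7.16 degrees, less where a joint would pass 70% of its speed; a pose out of reach is approached as far as the arm can. A call with a gripper value outside its range is refused whole. The fingers move at their own pace and stop on an object; FORCE is the grip in N (left out, the last holds). Time passes only in rows, so rows that repeat a pose let the fingers close. It gives the time, the measured TCP pose, the force and the opening at its end, in the units of the state.
- monitor.get_state(): the state, without advancing time (a new reading comes with each control period).
- cams.camera(name): name is "scene" or "side" or "wrist"; returns the picture (400x640x3 uint8, red, green, blue); there is no depth.
- cams.camera_params(name): a dict with "intrinsics" (3x3 intrinsics, pixels), "T" (4x4, takes a point from camera to world coordinates). Camera axes: x right, y up, looking along -z (the intrinsics and any distortion apply to the point x, -y, -z); pixel columns grow to the right and rows downward; lengths in mm; the calibration is good to about 2 mm. The wrist camera is an equidistant fisheye: a pixel r from the principal point sees the ray r / f radians off the axis. A picture is of the moment at which its call begins: read the wrist's pose just before it. camera_params takes no time and is no camera call; for the wrist camera it gives the pose at the moment of the call.
- workorder.hand_in(): hands the job in, once; it reports no verdict.
The state is a dict: "t": time; "joints": joint angles; "joint_vel": joint speeds; "joint_efforts": joint torques, N m; "tool_pos": TCP position; "eef_rot": TCP orientation; "wrist_force": force on the tool from outside, world axes, zero at the start; "wrist_torque": the same for the moment, N m; "width": finger opening in mm.
Only numpy, scipy, OpenCV 4.12 (cv2) and the standard library are available. Lean on these libraries where they do the work, as an engineer would, in place of code of your own. Each camera call takes 0.05 s, during which the arm holds its last target.

## Working session

There is one attempt and no reset: what is moved stays moved. The work goes in short steps, Python scripts to look and compute and a shell command to move; the robot and the scene stay as the last step left them, time stands still between calls to the robot, and variables do not carry over. Pictures are saved under pics/ and viewed, and the job is handed in when it is done.

```bash
mkdir -p pics; python3 - <<'E'
from station import monitor, cams, workorder, robot
import cv2
print(monitor.get_state()); print(robot.tip_extent)
for n in ["scene","side","wrist"]:
    p=cams.camera_params(n);print(n,p)
    cv2.imwrite(f"pics/{n}0.png",cams.camera(n)[:,:,::-1])
E
```

```text
{'t': 0.0, 'joints': array([ 0.26321674,  0.50186102, -0.42679761,  1.55144173,  0.22080286,
        1.13829104, -0.21030532]), 'joint_vel': array([ 6.55256917e-04, -3.72842790e-04, -2.95328507e-04,  1.53106608e-04,
       -6.37789341e-05,  1.15244698e-03,  2.36151086e-03]), 'joint_efforts': array([-1.62834690e-04, -5.66597199e+01, -5.81602022e+00, -2.79113513e+01,
       -6.85700797e-02,  3.08415934e-02,  1.78752666e-04]), 'tool_pos': array([ 6.49352095e+02, -5.26581296e-02,  2.50674052e+02]), 'eef_rot': array([ 1.20830651,  1.21070088, -1.21056696]), 'wrist_force': array([ 0.24599164, -0.26473252,  0.05005004]), 'wrist_torque': array([-0.03628356, -0.03996892,  0.01854504]), 'width': 92.07220301392424}
25.0
scene {'intrinsics': array([[516.97110051,   0.        , 317.03252233],
       [  0.        , 516.97110051, 202.07013259],
       [  0.        ,   0.        ,   1.        ]]), 'T': array([[-8.94190993e-01,  1.84339935e-01, -4.07972127e-01,
         1.86842092e+02],
       [-4.47614953e-01, -3.84333742e-01,  8.07420850e-01,
         7.21153664e+02],
       [-7.95754737e-03,  9.04
[... 486 characters left out ...]
+02],
       [-7.69087115e-03,  8.62057330e-01,  5.06752415e-01,
         4.87559608e+02],
       [ 0.00000000e+00,  0.00000000e+00,  0.00000000e+00,
         1.00000000e+00]])}
wrist {'intrinsics': array([[309.70691629,   0.        , 313.76623978],
       [  0.        , 309.70691629, 202.50097702],
       [  0.        ,   0.        ,   1.        ]]), 'T': array([[ 9.99999390e-01, -8.59374152e-04,  6.93758630e-04,
         6.50170390e+02],
       [ 6.17651868e-04,  9.55876543e-01,  2.93768025e-01,
         7.99851252e+01],
       [-9.15604249e-04, -2.93767417e-01,  9.55876491e-01,
         3.84616200e+02],
       [ 0.00000000e+00,  0.00000000e+00,  0.00000000e+00,
         1.00000000e+00]])}
```

View pics/scene0.png

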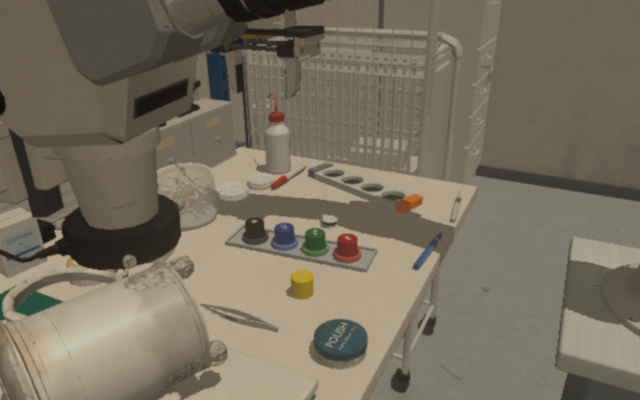

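View pics/side0.png

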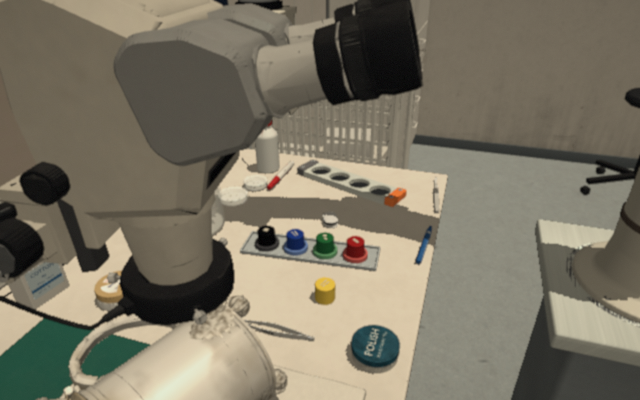

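View pics/wrist0.png

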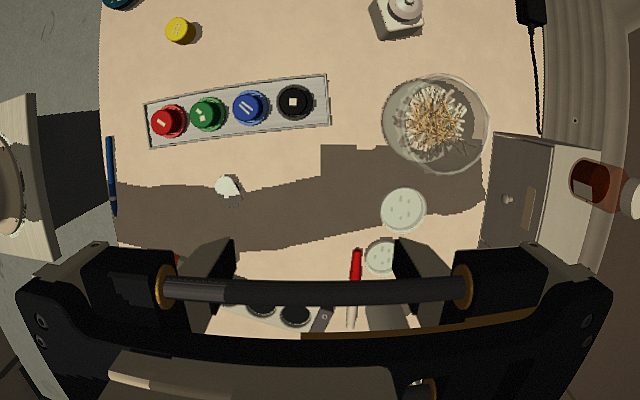

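The row runs red (nearest the robot), green, blue, black. The yellow cylinder, scene (302,284) and wrist (178,29), is the decoy. The orange block is at scene (409,203). Next I'll measure these positions.

```bash
cat > h.py <<'E'
import numpy as np, cv2
from station import monitor, cams, workorder, robot
from scipy.spatial.transform import Rotation as R
def ray(n,P,uv):
    K=P["intrinsics"];T=P["T"]
    a=(uv[0]-K[0,2])/K[0,0]; b=(uv[1]-K[1,2])/K[1,1]
    if n=="wrist":
        r=np.hypot(a,b); s=np.sin(r)/max(r,1e-9); d=np.array([a*s,b*s,np.cos(r)])
    else: d=np.array([a,b,1.])
    d=d*[1,-1,-1]
    return T[:3,3],T[:3,:3]@d
def onz(n,P,uv,z):
    o,d=ray(n,P,uv); return o+d*(z-o[2])/d[2]
def proj(n,P,X):
    K=P["intrinsics"];T=P["T"]
    p=(T[:3,:3].T@(np.asarray(X,float)-T[:3,3]))*[1,-1,-1]
    if n=="wrist":
        q=np.hypot(p[0],p[1]); r=np.arctan2(q,p[2]); a,b=p[:2]/q*r
    else: a,b=p[:2]/p[2]
    return K[0,0]*a+K[0,2],K[1,1]*b+K[1,2]
def shot(n,f):
    P=cams.camera_params(n); im=cams.camera(n); cv2.imwrite(f"pics/{f}.png",im[:,:,::-1]); return im,P
def delta(target):  # world mm -> tool axes
    s=monitor.get_state(); Rm=R.from_rotvec(s["eef_rot"]).as_matrix()
    return Rm.T@(np.asarray(target)-s["tool_pos"])
E
python3 - <<'E'
from h import *
for n in ["scene","side","wrist"]:
    P=cams.camera_params(n); im=cv2.imread(f"pics/{n}0.png"); hsv=cv2.cvtColor(im,cv2.COLOR_BGR2HSV)
    H,S,V=cv2.split(hsv)
    m={"red":((H<6)|(H>174))&(S>140)&(V>60),"green":(H>45)&(H<80)&(S>90)&(V>30),"blue":(H>108)&(H<130)&(S>110),"orange":(H>6)&(H<14)&(S>180)&(V>120),"yellow":(H>22)&(H<32)&(S>150)}
    for k,q in m.items():
        c,l,st,ce=cv2.connectedComponentsWithStats(q.astype(np.uint8))
        for i in np.argsort(-st[1:,4])[:2]+1:
            if st[i,4]>30: print(n,k,st[i],ce[i].round(1),onz(n,P,ce[i],36 if k!="orange" else 18).round(0)[:2])
Pw=cams.camera_params("wrist")
for n,uv in [("red",(164,121)),("green",(207,113)),("blue",(247,106)),("black",(293,101))]: print(n,onz("wrist",Pw,uv,36).round(1))
im=cv2.imread("pics/scene0.png");cv2.imwrite("pics/c1.png",cv2.resize(im[150:220,290:430],None,fx=5,fy=5,interpolation=2))
im=cv2.imread("pics/side0.png");cv2.imwrite("pics/c2.png",cv2.resize(im[150:220,285:425],None,fx=5,fy=5,interpolation=2))
im=cv2.imread("pics/wrist0.png");cv2.imwrite("pics/c3.png",cv2.resize(im[60:160,130:340],None,fx=3.8,fy=3.8,interpolation=2))
E
```

```text
scene red [335 234  25  27 369] [348.6 247.2] [448. 101.]
scene red [270 112  14  10 120] [276.4 116.7] [ 908. -464.]
scene green [ 17 292  43  23 508] [ 35.6 303.5] [748. 402.]
scene green [306 229  20  23 279] [316.3 239.8] [502. 102.]
scene blue [276 224  16   8  62] [284.2 228.1] [565.  90.]
scene orange [404 196  18  12  98] [413.4 201.2] [ 419. -136.]
scene yellow [291 270  22  28 295] [303.3 281.1] [467. 210.]
side red [343 237  24  25 438] [354.8 250.2] [457. 104.]
side red [267 176  13  13  73] [273.1 182.4] [684. -78.]
side green [   0  318   91   82 4829] [ 39.  361.7] [772. 445.]
side green [  82  335   66   42 1446] [110.1 354.7] [695. 409.]
side blue [287 230  18  20 270] [295.2 241. ] [562. 109.]
side orange [385 190  20  16 153] [394.8 197.1] [ 430. -124.]
side yellow [319 280  15   9  45] [328.  285.7] [473. 202.]
wrist red [151 105  34  33 616] [166.2 121.5] [473.  75.]
wrist red [350 251  12  30 298] [355.5 266. ] [ 704. -112.]
wrist green [189  97  37  34 746] [206.5 113.9] [526.  80.]
wrist blue [233  94  33  28 608] [247.9 107.4] [576.  85.]
wrist yellow [165  18  22  23 342] [175.5  28.7] [486. 188.]
red [469.5  75.4  36. ]
green [526.7  80.8  36. ]
blue [574.9  86.3  36. ]
black [627.   90.5  36. ]
```

View pics/c1.png

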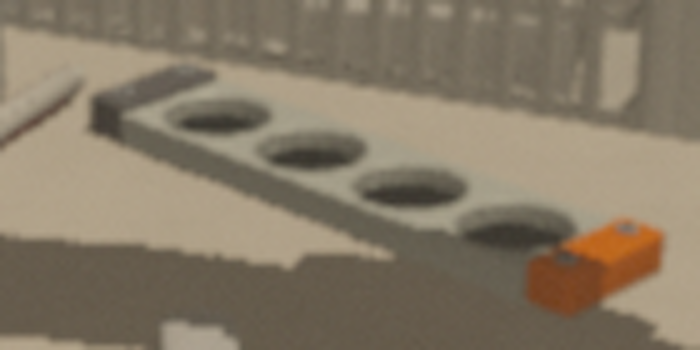

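View pics/c2.png

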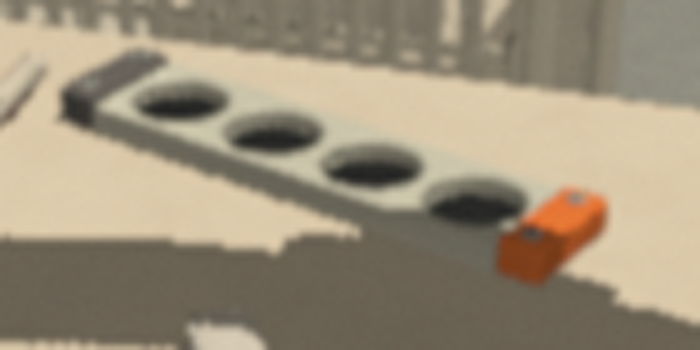

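View pics/c3.png

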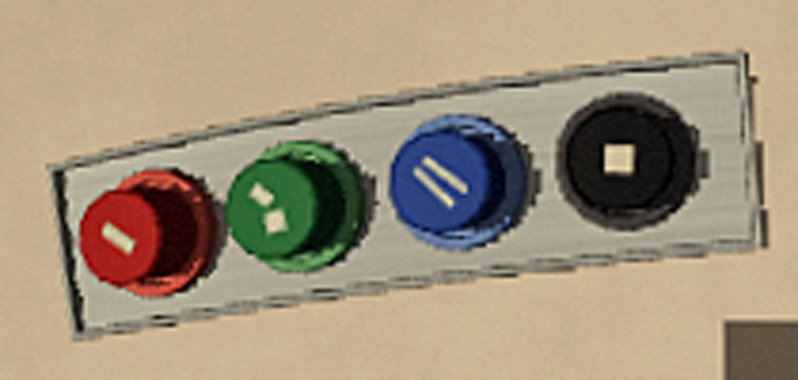

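```bash
python3 - <<'E'
from h import *
Pw=cams.camera_params("wrist");Ps=cams.camera_params("scene");Pd=cams.camera_params("side")
for n,uv in [("red",(161.6,122.1)),("green",(200.3,114.7)),("blue",(244.2,107.4)),("black",(293.7,101.3))]: print(n,onz("wrist",Pw,uv,36).round(1))
for a,b in zip([(333.6,173),(352.4,179.8),(372.4,187.2),(393,195.2)],[(321.2,170),(339.8,176.2),(359.6,183),(380.2,190)]):
    print(onz("scene",Ps,a,14).round(1),onz("side",Pd,b,14).round(1))
print("bottle cap scene",[onz("scene",Ps,(278,170),0).round(0)], "side",onz("side",Pd,(266,170),0).round(0))
print("pen",onz("scene",Ps,(290,178),10).round(0))
for uv in [(270,309),(296,314),(320,322)]: print(onz("wrist",Pw,uv,14).round(1))
E
```

```text
red [466.   74.4  36. ]
green [518.2  79.4  36. ]
blue [571.6  84.9  36. ]
black [627.8  90.1  36. ]
[ 615.9 -207.5   14. ] [ 618.2 -206.3   14. ]
[ 565.2 -190.2   14. ] [ 567.7 -188.8   14. ]
[ 514.3 -172.3   14. ] [ 516.6 -170.2   14. ]
[ 464.7 -153.3   14. ] [ 466.5 -152.2   14. ]
bottle cap scene [array([ 750., -202.,    0.])] side [ 755. -193.    0.]
pen [ 691. -152.   10.]
[ 585.5 -198.6   14. ]
[ 623.8 -206.9   14. ]
[ 659.6 -222.3   14. ]
```

```bash
python3 - <<'E'
from h import *
Ps=cams.camera_params("scene");Pd=cams.camera_params("side")
for uv in [(330,163),(390,172),(470,186)]: print(onz("scene",Ps,uv,0).round(0))
E
python3 -m pendant '[[-0.12,0,0,0.01,-0.035,-0.015,0.09],[-0.24,0,0,0.025,-0.07,-0.03,0.09],[-0.36,0,0,0.04,-0.105,-0.045,0.09],[-0.48,0,0,0.055,-0.14,-0.06,0.09],[-0.6,0,0,0.06,-0.175,-0.07,0.09]]' 20
python3 -m pendant '[[-0.12,0,0,0,0,0,0.09],[-0.24,0,0,0,0,0,0.09],[-0.36,0,0,0,0,0,0.09],[-0.48,0,0,0,0,0,0.09],[-0.6,0,0,0,0,0,0.09]]'
python3 -m pendant '[[-0.12,0,0,0,0,0,0.09],[-0.24,0,0,0,0,0,0.09],[-0.36,0,0,0,0,0,0.09],[-0.467,0,0,0,0,0,0.09],[-0.467,0,0,0,0,0,0.09]]'
python3 - <<'E'
from h import *
s=monitor.get_state();print(s["joints"].round(2),R.from_rotvec(s["eef_rot"]).as_matrix().round(3))
print(delta([466,74.4,150]))
im,P=shot("wrist","w1")
E
```

```text
[ 664. -291.    0.]
[ 521. -298.    0.]
[ 346. -295.    0.]
t: 0.57
tool_pos: [471.7, 71.1, 189.7]
eef_rot: [0.751, 1.44, -0.753]
wrist_force: [-0.1, 0.2, 1.0]
width: 89.7
t: 0.98
tool_pos: [474.7, 70.0, 191.7]
eef_rot: [0.286, 1.552, -0.286]
wrist_force: [-0.5, 0.1, 0.4]
width: 89.8
t: 1.4
tool_pos: [474.8, 69.9, 191.5]
eef_rot: [-0.078, 1.57, 0.079]
wrist_force: [-0.4, 0.1, 0.5]
width: 89.8
[ 0.5   0.35 -0.83  2.01  0.32  0.91  1.17] [[-0.001 -0.1    0.995]
 [ 0.     0.995  0.1  ]
 [-1.     0.    -0.   ]]
[41.51506823  5.34108542 -8.29086276]
```

View pics/w1.png

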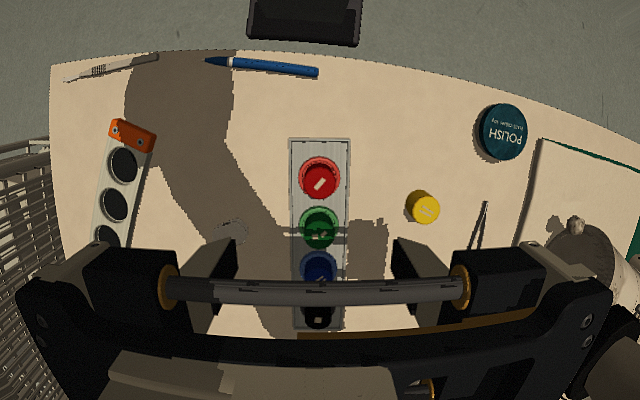

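```bash
python3 - <<'E'
from h import *
im=cv2.imread("pics/w1.png")
P=cams.camera_params("wrist")
cv2.imwrite("pics/c4.png",cv2.resize(im[100:280,0:220],None,fx=3.5,fy=3.3,interpolation=2))
cv2.imwrite("pics/c5.png",cv2.resize(im[130:290,270:370],None,fx=3.7,fy=3.7,interpolation=2))
E
```

```text
(no output)
```

View pics/c4.png

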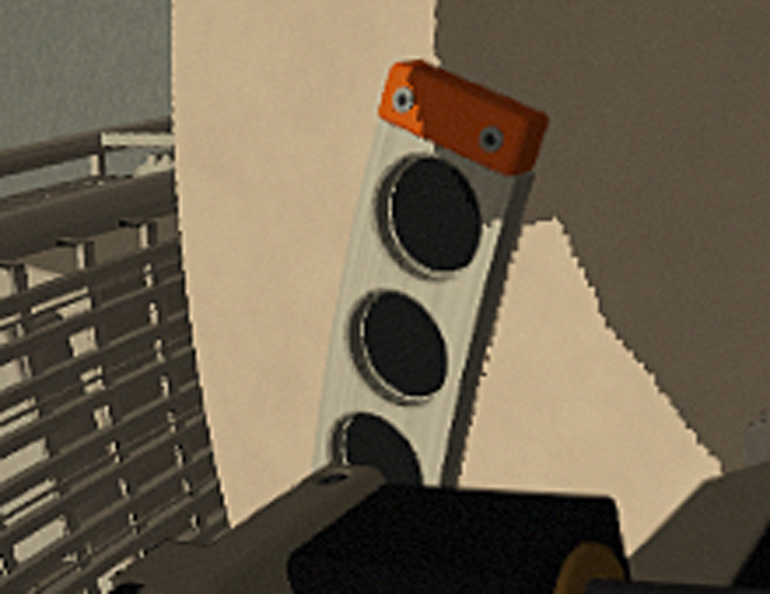

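View pics/c5.png

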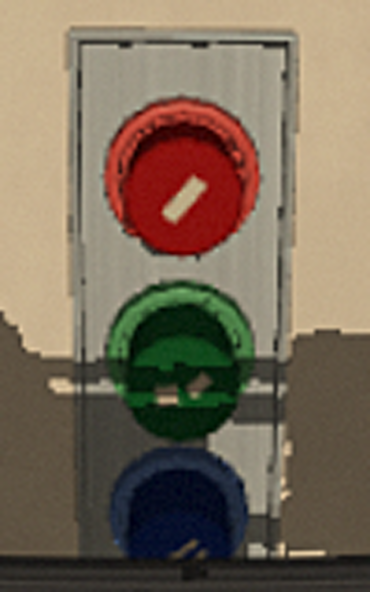

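```bash
python3 - <<'E'
from h import *
P=cams.camera_params("wrist");Ps=cams.camera_params("scene")
f=lambda uv,z:print(onz("wrist",P,uv,z).round(1))
f((319.7,183.5),36);f((318.9,234.6),36)
print("orange mid");f((127.5,135.8),18);print("W");f((122.9,165.5),14);f((113.7,204.8),14)
print("screw dir",onz("wrist",P,(114.9,129.7),18)-onz("wrist",P,(140,141.8),18))
for a,b in [((455,45),(28,142)),((440,32),(28,142))]:
    o1,d1=ray("wrist",P,b);o2,d2=ray("scene",Ps,a)
    t=np.linalg.lstsq(np.c_[d1,-d2],o2-o1,rcond=None)[0];print("fence",o1+d1*t[0],o2+d2*t[1])
im=cv2.imread("pics/scene0.png");cv2.imwrite("pics/c6.png",cv2.resize(im[0:220,200:480],None,fx=2.7,fy=2.7,interpolation=2))
E
```

```text
[465.2  75.1  36. ]
[518.2  79.7  36. ]
orange mid
[ 432.1 -143.3   18. ]
W
[ 467.5 -153.9   14. ]
[ 517.7 -172.9   14. ]
screw dir [-1.32667514e+01 -3.59321759e+01  5.68434189e-14]
fence [397.23601673  51.01339043 316.40744068] [334.77753809  36.00190107 326.78321654]
fence [394.49761372  75.6272974  335.53419507] [348.70566077  63.17479743 345.00301818]
```

View pics/c6.png

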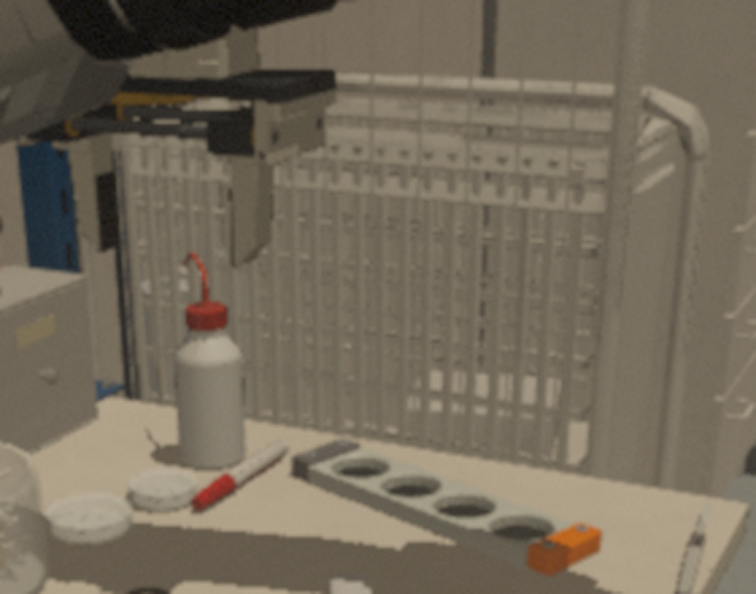

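```bash
python3 - <<'E'
from h import *
P=cams.camera_params("wrist");Ps=cams.camera_params("scene");Pd=cams.camera_params("side")
for w in [(25.7,163.6),(10,169)]:
  for a in [(455.6,111),(429.6,93)]:
    o1,d1=ray("wrist",P,w);o2,d2=ray("scene",Ps,a)
    t=np.linalg.solve(np.c_[d1[:2],-d2[:2]],(o2-o1)[:2]);print(w,a,o1+d1*t[0],o2+d2*t[1])
# table edge in wrist
print(onz("wrist",P,(51,150),0))
E
```

```text
(25.7, 163.6) (455.6, 111) [ 1251.22590085 -4554.41375381 -3170.60944585] [ 1251.22590085 -4554.41375381  -998.36029286]
(25.7, 163.6) (429.6, 93) [ 502.83908806 -514.43324268 -111.52083579] [ 502.83908806 -514.43324268  130.45279762]
(10, 169) (455.6, 111) [ 1366.63263191 -5126.42169393 -3192.62129673] [ 1366.63263191 -5126.42169393 -1152.96366981]
(10, 169) (429.6, 93) [ 506.75007801 -529.72569176  -76.17213486] [ 506.75007801 -529.72569176  126.77597235]
[ 454.14222166 -298.92633327    0.        ]
```

```bash
python3 -c "
from h import *
print(delta([465.5,74.9,42]))"
```

```text
[149.5411917    5.77761584  -8.73907312]
```

```bash
python3 -m pendant '[[0,0,0,0.035,0.006,-0.009,0.09],[0,0,0,0.07,0.006,-0.009,0.09],[0,0,0,0.1,0.006,-0.009,0.09],[0,0,0,0.12,0.006,-0.009,0.09],[0,0,0,0.12,0.006,-0.009,0.09]]'
python3 - <<'E'
from h import *
print(delta([465.5,74.9,42]))
im,P=shot("wrist","w2")
E
```

```text
t: 1.87
tool_pos: [462.3, 74.5, 68.2]
eef_rot: [-0.073, 1.577, 0.073]
wrist_force: [-0.1, 0.0, 1.0]
width: 90.6
[26.19415722  0.08367085  3.38952801]
```

View pics/w2.png

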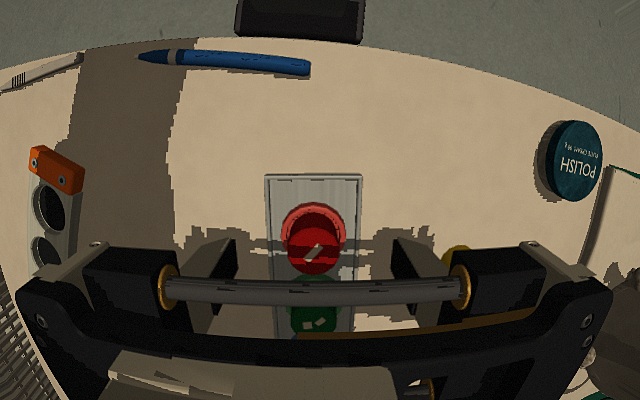

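The red sample at (313,245) is centred between the fingers. I'll lower the last 26 mm and close.

```bash
python3 -m pendant '[[0,0,0,0.013,0,0.002,0.09],[0,0,0,0.026,0,0.003,0.09],[0,0,0,0.026,0,0.003,0.09],[0,0,0,0.026,0,0.003,0.06],[0,0,0,0.026,0,0.003,0.02]]' 20
python3 -m pendant '[[0,0,0,0,0,0,0.02],[0,0,0,0,0,0,0.02],[0,0,0,0,0,0,0.02],[0,0,0,0,0,0,0.02],[0,0,0,0,0,0,0.02]]'
python3 -m pendant '[[0,0,0,0,0,0,0.02],[0,0,0,-0.02,0,0,0.02],[0,0,0,-0.05,0,0,0.02],[0,0,0,-0.07,0,0,0.02],[0,0,0,-0.07,0,0,0.02]]'
python3 -c "
from h import *
print(monitor.get_state()['joints'].round(2))
shot('wrist','w3')"
```

```text
t: 2.33
tool_pos: [469.4, 75.7, 47.1]
eef_rot: [-0.075, 1.568, 0.075]
wrist_force: [-0.0, -0.4, -0.2]
width: 81.4
t: 2.75
tool_pos: [468.5, 75.4, 45.9]
eef_rot: [-0.075, 1.569, 0.075]
wrist_force: [-0.4, -0.1, -0.2]
width: 47.9
t: 3.17
tool_pos: [470.9, 76.2, 119.1]
eef_rot: [-0.076, 1.564, 0.076]
wrist_force: [0.5, -0.3, -0.2]
width: 20.5
[ 0.41  0.46 -0.75  2.08  0.46  0.76  1.04]
```

View pics/w3.png

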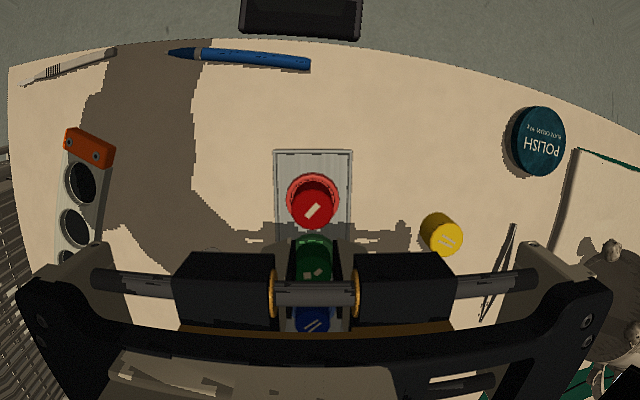

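Red stayed in its cup: I lifted before the fingers had finished closing, so they shut on nothing. I'll reopen and go back, allowing more time to close.

```bash
python3 -m pendant '[[0,0,0,0,0,0,0.06],[0,0,0,0,0,0,0.06],[0,0,0,0,0,0,0.06],[0,0,0,0,0,0,0.06],[0,0,0,0,0,0,0.06]]'
python3 -m pendant '[[0,0,0,0,0,-0.004,0.06],[0,0,0,0.01,0,-0.004,0.06],[0,0,0,0.025,0,-0.004,0.06],[0,0,0,0.025,0,-0.004,0.06],[0,0,0,0.025,0,-0.004,0.06]]'
python3 - <<'E'
from h import *
print(delta([465.5,74.9,42]))
im,P=shot("wrist","w4"); print(proj("wrist",P,[465.5,74.9,36]))
E
```

```text
t: 3.63
tool_pos: [467.9, 75.5, 115.0]
eef_rot: [-0.076, 1.571, 0.076]
wrist_force: [-0.1, 0.9, 0.3]
width: 49.0
t: 4.05
tool_pos: [463.4, 75.0, 89.8]
eef_rot: [-0.076, 1.572, 0.076]
wrist_force: [0.5, 1.0, 0.4]
width: 60.0
[47.77660907 -0.33534625  2.23141118]
(np.float64(312.8009315524241), np.float64(236.6583211128735))
```

View pics/w4.png

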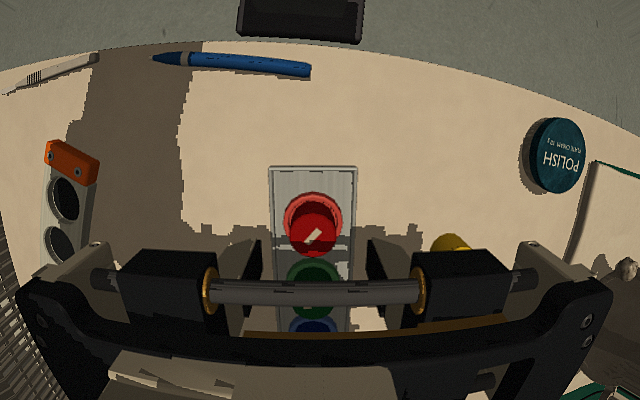

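```bash
python3 -m pendant '[[0,0,0,0.02,0,0,0.06],[0,0,0,0.04,0,0.001,0.06],[0,0,0,0.048,0,0.002,0.06],[0,0,0,0.048,0,0.002,0.06],[0,0,0,0.048,0,0.002,0.06]]'
python3 -m pendant '[[0,0,0,0,0,0,0.02],[0,0,0,0,0,0,0.02],[0,0,0,0,0,0,0.02],[0,0,0,0,0,0,0.02],[0,0,0,0,0,0,0.02]]' 20
python3 -m pendant '[[0,0,0,0,0,0,0.02],[0,0,0,0,0,0,0.02],[0,0,0,0,0,0,0.02]]' 20
python3 -m pendant '[[0,0,0,-0.02,0,0,0.02],[0,0,0,-0.05,0,0,0.02],[0,0,0,-0.08,0,0,0.02],[0,0,0,-0.08,0,0,0.02]]'
python3 - <<'E'
from h import *
shot("wrist","w5")
E
```

```text
t: 4.52
tool_pos: [466.5, 75.6, 43.0]
eef_rot: [-0.076, 1.57, 0.076]
wrist_force: [0.6, -0.0, 0.6]
width: 60.1
t: 4.93
tool_pos: [466.8, 75.2, 43.1]
eef_rot: [-0.075, 1.569, 0.075]
wrist_force: [0.2, -1.2, -0.5]
width: 31.4
t: 5.18
tool_pos: [466.7, 75.1, 43.1]
eef_rot: [-0.076, 1.569, 0.075]
wrist_force: [0.0, -1.1, 5.6]
width: 30.5
t: 5.52
tool_pos: [469.3, 76.4, 126.9]
eef_rot: [-0.076, 1.563, 0.076]
wrist_force: [0.6, -0.2, 0.4]
width: 30.3
```

View pics/w5.png

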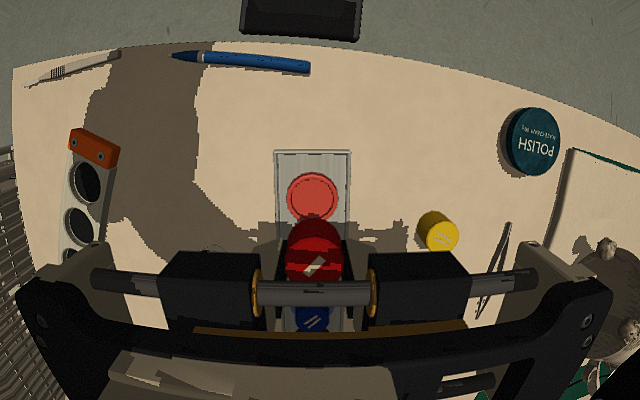

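```bash
python3 -c "
from h import *
P=cams.camera_params('wrist')
im=cv2.imread('pics/w5.png');cv2.imwrite('pics/c7.png',cv2.resize(im[130:290,250:370],None,fx=3.7,fy=3.7,interpolation=2))
print(delta([450,-100,140]),onz('wrist',P,(312.5,197),12))"
```

```text
[ -15.05816768 -173.06022108  -35.20930085] [461.44070581  74.17826916  12.        ]
```

View pics/c7.png

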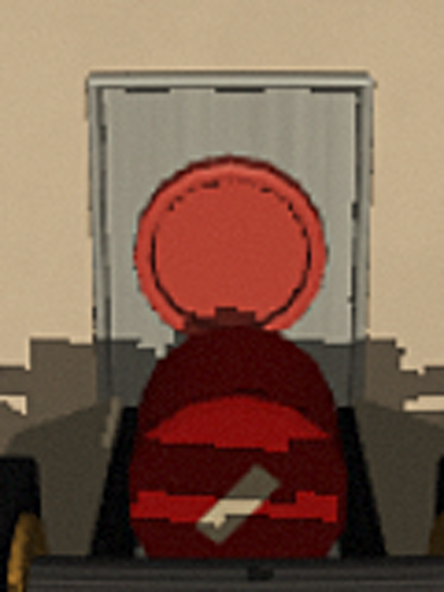

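```bash
python3 -c "
from h import *
P=cams.camera_params('wrist');s=monitor.get_state();print(s['tool_pos'])
T=s['tool_pos']
for uv in [(314,259.7),(314.3,266.5)]: print(onz('wrist',P,uv,T[2]-7.1)-T)
print(proj('wrist',P,T+[0,0,-7.1]))"
python3 -m pendant '[[0.1,0,0,-0.01,-0.034,-0.007,0.02],[0.2,0,0,-0.013,-0.068,-0.014,0.02],[0.3,0,0,-0.015,-0.102,-0.021,0.02],[0.4,0,0,-0.015,-0.136,-0.028,0.02],[0.438,0,0,-0.015,-0.165,-0.035,0.02]]'
python3 -m pendant '[[0,0,0,0,0,0,0.02],[0,0,0,0,0,0,0.02]]'
python3 - <<'E'
from h import *
shot("wrist","w6"); shot("scene","s6")
E
```

```text
[468.53610748  75.64231819 125.08449872]
[-5.14274399 -0.11874286 -7.1       ]
[-1.16815634  0.4230426  -7.1       ]
(np.float64(313.26836745780395), np.float64(268.37419497273254))
t: 5.98
tool_pos: [446.3, -94.8, 136.9]
eef_rot: [0.273, 1.555, -0.274]
wrist_force: [0.1, -0.2, -0.9]
width: 30.4
t: 6.15
tool_pos: [446.2, -94.2, 136.6]
eef_rot: [0.271, 1.556, -0.272]
wrist_force: [0.4, 1.0, -0.6]
width: 30.2
```

View pics/w6.png

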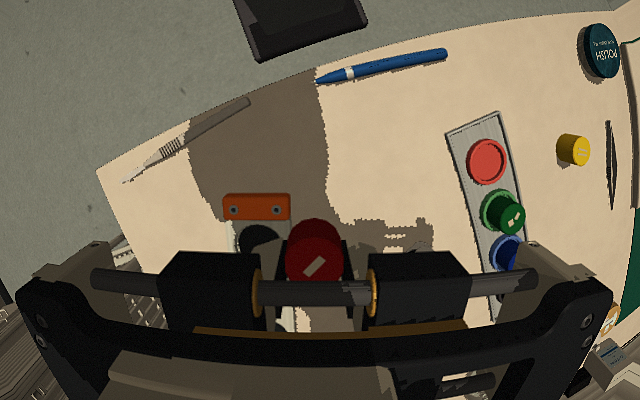

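View pics/s6.png

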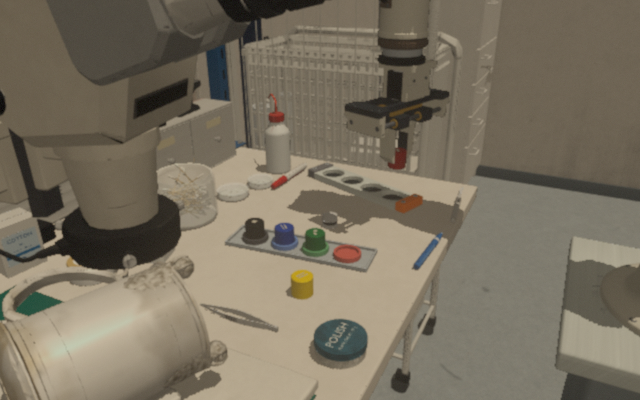

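```bash
python3 -c "
from h import *
im=cv2.imread('pics/w6.png');cv2.imwrite('pics/c8.png',cv2.resize(im[170:290,200:370],None,fx=4.5,fy=4.5,interpolation=2))"
```

```text
(no output)
```

View pics/c8.png

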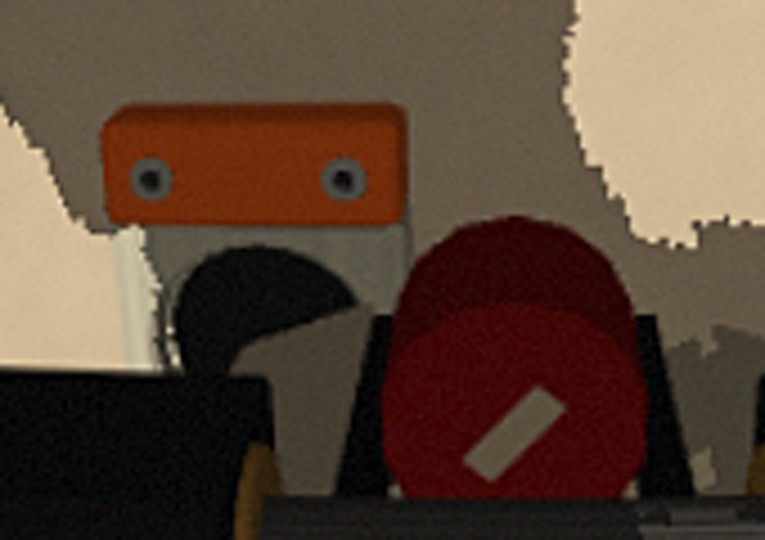

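```bash
python3 -c "
from h import *
P=cams.camera_params('wrist')
a=onz('wrist',P,(233.6,210),18);b=onz('wrist',P,(276.4,210),18);print(a,b,np.linalg.norm(a-b))
v=(b-a)[:2];v/=np.linalg.norm(v);u=np.array([v[1],-v[0]]);m=(a+b)[:2]/2
print('yaw',np.degrees(np.arctan2(u[1],u[0])))
for k in range(4): print(m+u*(39+54*k))
w=m+u*39
print(delta([w[0],w[1],60]))
print(R.from_rotvec(monitor.get_state()['eef_rot']).as_matrix().round(3))"
```

```text
[ 428.7917193  -159.10455112   18.        ] [ 441.46150972 -122.98859105   18.        ] 38.27383128543274
yaw -19.33131063965726
[ 471.92780204 -153.95674521]
[ 522.88329248 -171.83237092]
[ 573.83878291 -189.70799663]
[ 624.79427334 -207.58362235]
[ 76.96671174 -50.70981801  44.4587889 ]
[[-0.001  0.334  0.943]
 [ 0.001  0.943 -0.334]
 [-1.     0.001 -0.001]]
```

```bash
python3 -m pendant '[[0,0,0,0.01,-0.02,0.02,0.02],[0,0,0,0.02,-0.04,0.035,0.02],[0,0,0,0.04,-0.051,0.042,0.02],[0,0,0,0.06,-0.051,0.042,0.02],[0,0,0,0.06,-0.051,0.042,0.02]]'
python3 -m pendant '[[0,0,0,0,0,0,0.02],[0,0,0,0,0,0,0.02]]'
python3 - <<'E'
from h import *
im,P=shot("wrist","w7");im=im[:,:,::-1];cv2.imwrite('pics/c9.png',cv2.resize(im[170:310,240:400],None,fx=4.2,fy=4.2,interpolation=2))
im,P=shot("side","d7");im=im[:,:,::-1];cv2.imwrite('pics/c10.png',cv2.resize(im[110:230,300:440],None,fx=4.8,fy=4.8,interpolation=2))
E
```

```text
t: 6.67
tool_pos: [467.9, -152.8, 74.4]
eef_rot: [0.269, 1.56, -0.266]
wrist_force: [-1.0, -0.0, -1.0]
width: 30.4
t: 6.83
tool_pos: [470.5, -152.5, 78.2]
eef_rot: [0.267, 1.554, -0.265]
wrist_force: [0.4, 0.1, 0.7]
width: 30.8
```

View pics/c9.png

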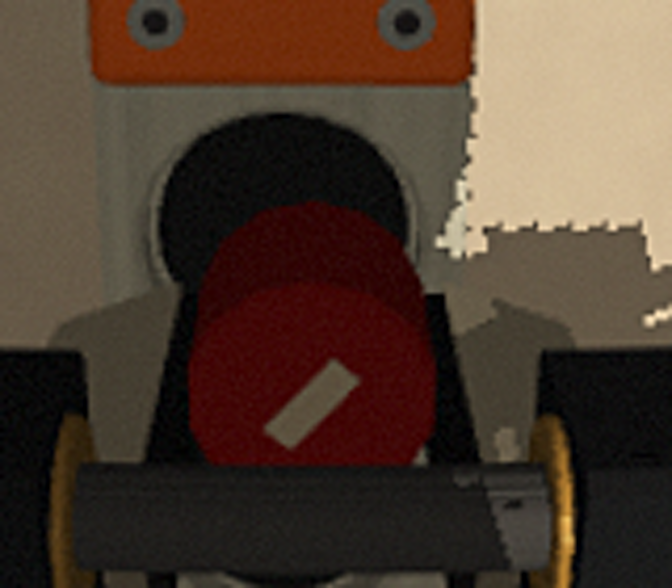

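View pics/c10.png

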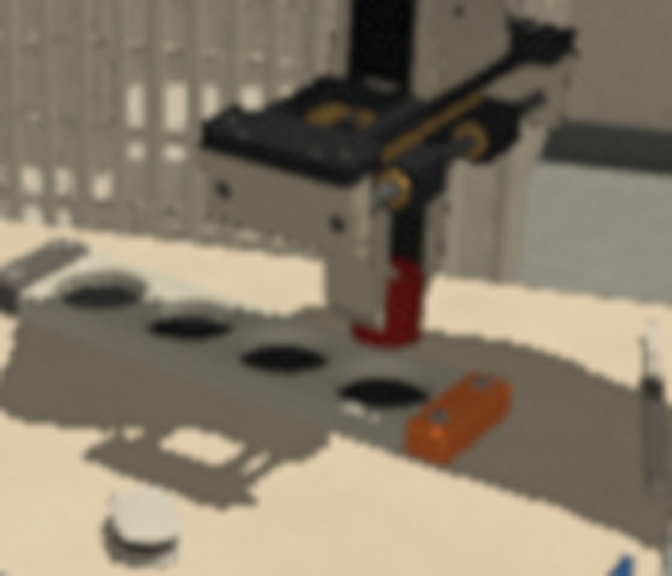

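```bash
cat > well.py <<'E'
from h import *
import sys
def go(s1,s2,face,zface=7.1,k=0):
    P=cams.camera_params('wrist');s=monitor.get_state();T=s['tool_pos'];Rm=R.from_rotvec(s['eef_rot']).as_matrix()
    a=onz('wrist',P,s1,18);b=onz('wrist',P,s2,18)
    v=(b-a)[:2];v/=np.linalg.norm(v);u=np.array([v[1],-v[0]]);m=(a+b)[:2]/2
    w=m+u*(39+54*k);f=onz('wrist',P,face,T[2]-zface)
    print('TCP',T,'well',w,'yaw',np.degrees(np.arctan2(u[1],u[0])),'face',f,np.linalg.norm(a-b))
    print('shift tool', Rm.T@np.array([*(w-f[:2]),0]))
E
python3 -c "
from well import *
go((277.1,175),(336.9,175),(314.3,265.7))"
```

```text
TCP [ 470.89831388 -153.37991652   78.80690731] well [ 470.80151653 -157.40981099] yaw -19.509954923111884 face [ 469.52560656 -152.02556217   71.70690731] 38.50456901607971
shift tool [ 3.05530758e-03 -4.65191834e+00  2.99628571e+00]
```

```bash
python3 -m pendant '[[0,0,0,0,-0.002,0.001,0.02],[0,0,0,0.01,-0.0045,0.003,0.02],[0,0,0,0.02,-0.0045,0.003,0.02],[0,0,0,0.02,-0.0045,0.003,0.02],[0,0,0,0.02,-0.0045,0.003,0.02]]'
python3 - <<'E'
from h import *
im,P=shot("wrist","w8");im=im[:,:,::-1];cv2.imwrite('pics/c11.png',cv2.resize(im[150:310,240:400],None,fx=3.7,fy=3.7,interpolation=2))
print(monitor.get_state()["tool_pos"])
im,P=shot("side","d8");im=im[:,:,::-1];cv2.imwrite('pics/c12.png',cv2.resize(im[130:230,320:440],None,fx=5,fy=5,interpolation=2))
E
```

```text
t: 7.35
tool_pos: [470.3, -159.5, 56.7]
eef_rot: [0.269, 1.556, -0.268]
wrist_force: [0.7, -0.1, 0.2]
width: 30.3
[ 470.77182072 -159.49299081   57.15497052]
```

View pics/c11.png

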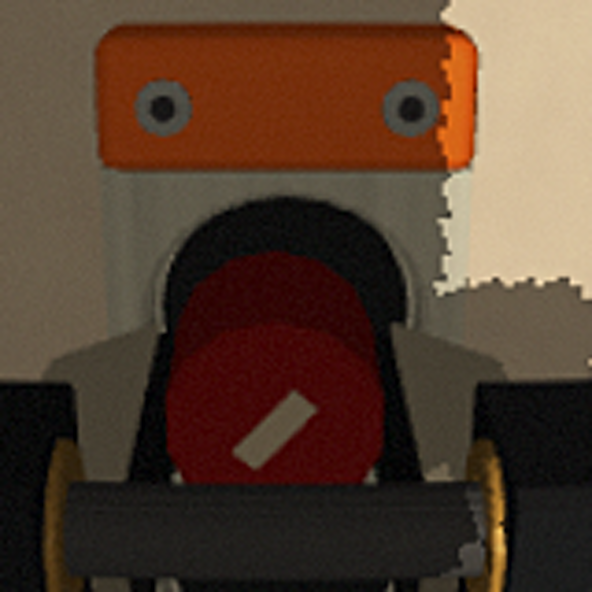

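View pics/c12.png

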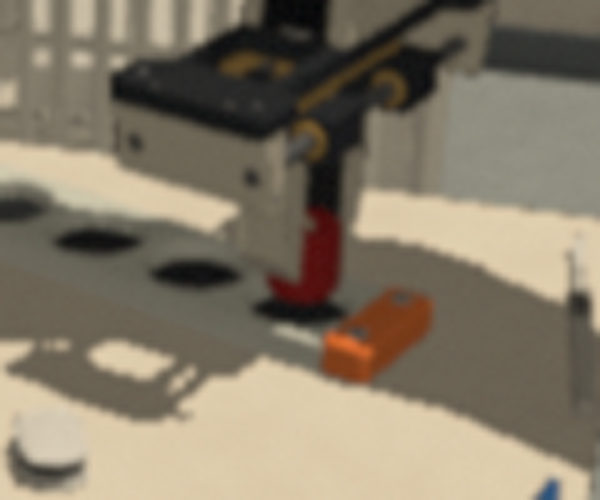

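```bash
python3 -c "
from well import *
go((284.05,179.5),(351.1,179.5),(314.3,266.))"
```

```text
TCP [ 471.09655373 -159.48624348   57.45226692] well [ 471.27516325 -156.59717802] yaw -19.51846623245442 face [ 469.8455911  -158.1966983    50.35226692] 38.61048550263377
shift tool [-1.46348290e-05  1.98599841e+00  8.11142376e-01]
```

```bash
python3 -m pendant '[[0,0,0,0,0.002,0.001,0.02],[0,0,0,0.007,0.002,0.001,0.02],[0,0,0,0.0135,0.002,0.001,0.02],[0,0,0,0.0135,0.002,0.001,0.02],[0,0,0,0.0135,0.002,0.001,0.02]]'
python3 -c "
from h import *
for i in range(3): s=monitor.get_state();print(s['tool_pos'],s['wrist_force'])"
python3 -m pendant '[[0,0,0,0,0,0,0.02],[0,0,0,0,0,0,0.02]]'
```

```text
t: 7.87
tool_pos: [472.3, -157.9, 43.5]
eef_rot: [0.268, 1.556, -0.268]
wrist_force: [-0.6, -0.3, -0.9]
width: 30.6
[ 472.29581844 -157.91554064   43.54948435] [-0.60577331 -0.30438989 -0.92235153]
[ 472.29581844 -157.91554064   43.54948435] [-0.60577331 -0.30438989 -0.92235153]
[ 472.29581844 -157.91554064   43.54948435] [-0.60577331 -0.30438989 -0.92235153]
t: 8.03
tool_pos: [473.0, -158.2, 44.3]
eef_rot: [0.268, 1.554, -0.268]
wrist_force: [0.1, 0.7, -0.9]
width: 30.1
```

```bash
python3 -m pendant '[[0,0,0,0.0015,0,0,0.02],[0,0,0,0.0015,0,0,0.02],[0,0,0,0.0015,0,0,0.06],[0,0,0,0.0015,0,0,0.06],[0,0,0,0.0015,0,0,0.06]]'
python3 -m pendant '[[0,0,0,0,0,0,0.06],[0,0,0,0,0,0,0.06],[0,0,0,-0.02,0,0,0.06],[0,0,0,-0.05,0,0,0.06],[0,0,0,-0.07,0,0,0.06]]'
python3 - <<'E'
from h import *
im,P=shot("wrist","w9");im=im[:,:,::-1];cv2.imwrite('pics/c13.png',cv2.resize(im[120:300,220:400],None,fx=3.3,fy=3.3,interpolation=2))
im,P=shot("side","d9");im=im[:,:,::-1];cv2.imwrite('pics/c14.png',cv2.resize(im[130:230,320:440],None,fx=5,fy=5,interpolation=2))
E
```

```text
t: 8.45
tool_pos: [473.0, -158.2, 42.8]
eef_rot: [0.268, 1.554, -0.268]
wrist_force: [-1.0, -0.2, -0.3]
width: 45.9
t: 8.87
tool_pos: [473.1, -157.8, 114.1]
eef_rot: [0.268, 1.554, -0.267]
wrist_force: [0.8, 0.1, 0.6]
width: 60.1
```

View pics/c13.png

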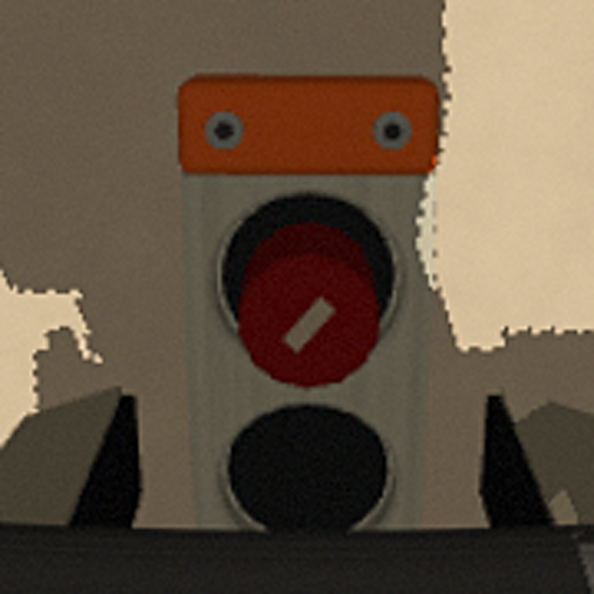

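View pics/c14.png

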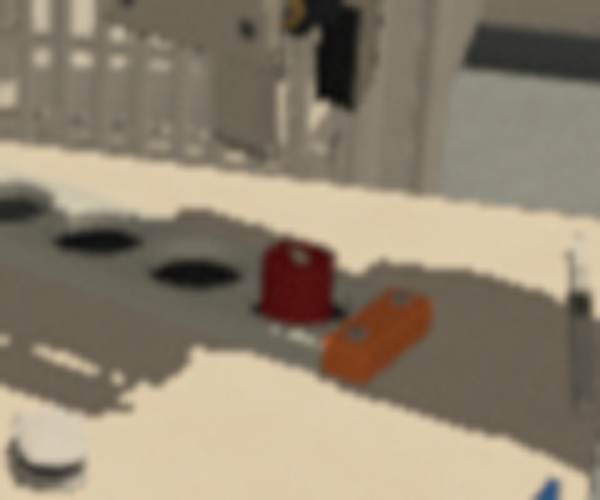

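```bash
python3 -c "
from well import *
z=monitor.get_state()['tool_pos'][2]
go((287.9,159.7),(338.8,159.7),(313.6,216.7),z-35)
print(R.from_rotvec(monitor.get_state()['eef_rot']).as_matrix().round(3),monitor.get_state()['joints'].round(2))
print(delta([470,20,120]),delta([519,80,110]))
"
```

```text
TCP [ 475.38652966 -158.79798898  115.82691317] well [ 473.353385   -157.80351105] yaw -19.561389436856118 face [ 473.92408669 -157.80151891   35.        ] 38.49022537580275
shift tool [-0.00322181 -0.19314265 -0.53701949]
[[ 0.006  0.335  0.942]
 [-0.002  0.942 -0.335]
 [-1.    -0.     0.006]] [ 0.77  0.46 -0.61  2.03  0.38  0.75  1.16]
[ -4.62406554 166.6511203  -64.97054979] [  5.51162723 239.60632991 -38.97429771]
```

```bash
python3 -m pendant '[[0,0,0,0,0.035,-0.005,0.06],[-0.11,0,0,0,0.07,-0.012,0.06],[-0.22,0,0,0,0.105,-0.018,0.06],[-0.33,0,0,0,0.14,-0.025,0.06],[-0.438,0,0,0,0.17,-0.03,0.06]]'
python3 -m pendant '[[0,0,0,0,0,0,0.06],[0,0,0,0,0,0,0.06]]'
python3 -c "
from h import *
print(delta([519.5,80,90]),R.from_rotvec(monitor.get_state()['eef_rot']).as_matrix().round(3))"
```

```text
t: 9.38
tool_pos: [501.2, 14.4, 112.3]
eef_rot: [-0.08, 1.57, 0.081]
wrist_force: [0.7, -0.0, 0.2]
width: 60.0
t: 9.55
tool_pos: [501.3, 14.5, 112.2]
eef_rot: [-0.078, 1.57, 0.08]
wrist_force: [-0.7, -0.7, 0.1]
width: 60.1
[22.28589878 63.36256728 24.68749948] [[-0.001 -0.1    0.995]
 [ 0.001  0.995  0.1  ]
 [-1.     0.001 -0.   ]]
```

```bash
python3 -m pendant '[[0,0,0,0.005,0.03,0.012,0.06],[0,0,0,0.015,0.055,0.024,0.06],[0,0,0,0.022,0.063,0.025,0.06],[0,0,0,0.022,0.063,0.025,0.06],[0,0,0,0.022,0.063,0.025,0.06]]'
python3 - <<'E'
from h import *
im,P=shot("wrist","w10");im=im[:,:,::-1];cv2.imwrite('pics/c15.png',cv2.resize(im[120:300,220:400],None,fx=3.3,fy=3.3,interpolation=2))
print(delta([519.5,80,43]),proj("wrist",P,[519.5,80,36]))
E
```

```text
t: 9.97
tool_pos: [519.4, 75.8, 89.8]
eef_rot: [-0.076, 1.572, 0.074]
wrist_force: [0.1, -0.4, 0.7]
width: 59.8
[47.12066617  5.01030628  0.3584563 ] (np.float64(319.7726668914828), np.float64(234.46124241878445))
```

View pics/c15.png

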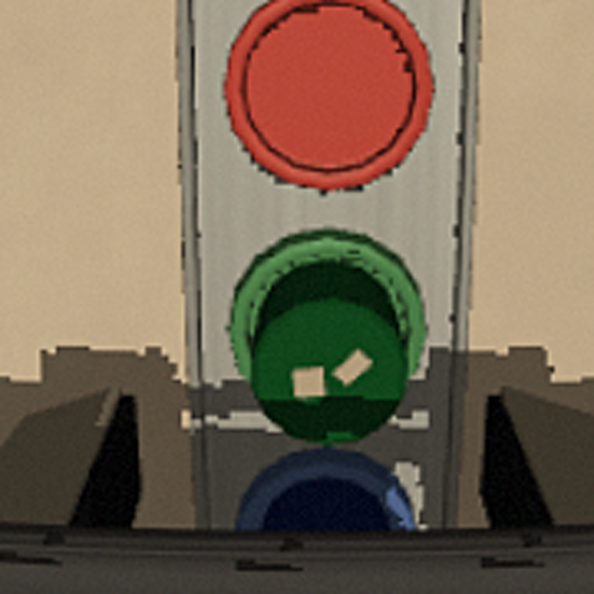

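```bash
python3 -m pendant '[[0,0,0,0.01,0.0045,0,0.06],[0,0,0,0.03,0.0045,0,0.06],[0,0,0,0.046,0.0045,0,0.06],[0,0,0,0.046,0.0045,0,0.06],[0,0,0,0.046,0.0045,0,0.06]]'
python3 -m pendant '[[0,0,0,0,0,0,0.02],[0,0,0,0,0,0,0.02],[0,0,0,0,0,0,0.02],[0,0,0,0,0,0,0.02],[0,0,0,0,0,0,0.02]]' 20
python3 -m pendant '[[0,0,0,0,0,0,0.02],[0,0,0,0,0,0,0.02],[0,0,0,0,0,0,0.02]]' 20
```

```text
t: 10.43
tool_pos: [519.1, 80.5, 44.0]
eef_rot: [-0.075, 1.572, 0.074]
wrist_force: [-0.2, 0.0, 0.4]
width: 60.1
t: 10.85
tool_pos: [520.4, 81.5, 45.3]
eef_rot: [-0.076, 1.568, 0.075]
wrist_force: [-0.4, -0.7, 0.3]
width: 31.1
t: 11.1
tool_pos: [520.4, 81.5, 45.2]
eef_rot: [-0.076, 1.569, 0.075]
wrist_force: [-0.5, -1.0, 5.2]
width: 30.7
```

```bash
python3 -m pendant '[[0,0,0,-0.02,0,0,0.02],[0,0,0,-0.05,0,0,0.02],[0,0,0,-0.06,-0.03,0,0.02],[0,0,0,-0.06,-0.065,0,0.02],[0,0,0,-0.06,-0.1,0,0.02]]'
python3 -m pendant '[[0.1,0,0,0,-0.03,0,0.02],[0.2,0,0,0,-0.06,0,0.02],[0.3,0,0,0,-0.09,0,0.02],[0.4,0,0,0,-0.12,0,0.02],[0.438,0,0,0,-0.13,0,0.02]]'
python3 -m pendant '[[0,0,0,0,0,0,0.02],[0,0,0,0,0,0,0.02]]'
python3 -c "
from h import *
print(delta([523.6,-176,75]),R.from_rotvec(monitor.get_state()['eef_rot']).as_matrix().round(3))"
```

```text
t: 11.52
tool_pos: [530.4, -18.0, 105.8]
eef_rot: [-0.078, 1.567, 0.078]
wrist_force: [0.8, -0.8, -1.6]
width: 30.1
t: 11.93
tool_pos: [541.7, -153.3, 104.4]
eef_rot: [0.274, 1.553, -0.279]
wrist_force: [0.1, -1.3, -1.7]
width: 29.9
t: 12.1
tool_pos: [541.8, -146.7, 104.4]
eef_rot: [0.268, 1.555, -0.267]
wrist_force: [-0.1, 0.1, -0.2]
width: 29.9
[ 29.40139341 -33.76597295  -7.32682962] [[-0.     0.334  0.943]
 [ 0.001  0.943 -0.334]
 [-1.     0.001 -0.001]]
```

```bash
python3 -m pendant '[[0,0,0,0,-0.02,-0.005,0.02],[0,0,0,0.01,-0.034,-0.007,0.02],[0,0,0,0.03,-0.034,-0.007,0.02],[0,0,0,0.03,-0.034,-0.007,0.02],[0,0,0,0.03,-0.034,-0.007,0.02]]'
python3 -m pendant '[[0,0,0,0,0,0,0.02],[0,0,0,0,0,0,0.02]]'
python3 - <<'E'
from h import *
im,P=shot("wrist","w11");im=im[:,:,::-1];cv2.imwrite('pics/c16.png',cv2.resize(im[120:300,220:400],None,fx=3.3,fy=3.3,interpolation=2))
print(delta([523.6,-176,44.3]))
E
```

```text
t: 12.52
tool_pos: [522.8, -175.4, 73.4]
eef_rot: [0.268, 1.558, -0.265]
wrist_force: [-0.2, 0.3, -0.2]
width: 30.3
t: 12.68
tool_pos: [524.9, -175.9, 75.4]
eef_rot: [0.267, 1.553, -0.266]
wrist_force: [0.1, -0.4, -1.1]
width: 30.3
[31.19267708 -0.30451563 -1.41687344]
```

View pics/c16.png

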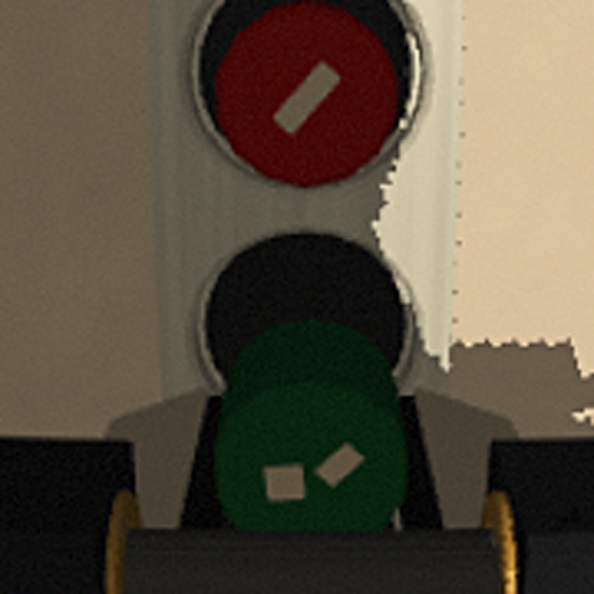

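```bash
python3 -c "
from h import *
P=cams.camera_params('wrist');T=monitor.get_state()['tool_pos']
r=onz('wrist',P,(313,149.1),35);f=onz('wrist',P,(314.2,263),T[2]-9.2);Rm=R.from_rotvec(monitor.get_state()['eef_rot']).as_matrix()
print(r,f,T,Rm.T@(f-r))"
python3 -m pendant '[[0,0,0,0.015,-0.001,-0.001,0.02],[0,0,0,0.028,-0.001,-0.001,0.02],[0,0,0,0.03,-0.001,-0.001,0.02],[0,0,0,0.03,-0.001,-0.001,0.02],[0,0,0,0.03,-0.001,-0.001,0.02]]'
python3 -m pendant '[[0,0,0,0,0,0,0.02],[0,0,0,0,0,0,0.02]]'
```

```text
[ 471.19346394 -157.00751555   35.        ] [ 523.13680498 -174.70472014   66.29467289] [ 524.99311463 -176.18702672   75.49467289] [-31.22185452   0.66428166  54.91277455]
t: 13.15
tool_pos: [522.8, -177.3, 44.6]
eef_rot: [0.268, 1.555, -0.268]
wrist_force: [-0.1, -0.5, 0.0]
width: 30.7
t: 13.32
tool_pos: [522.8, -177.5, 44.7]
eef_rot: [0.268, 1.554, -0.268]
wrist_force: [0.8, 0.3, -0.9]
width: 30.2
```

```bash
python3 -m pendant '[[0,0,0,0,0,0,0.06],[0,0,0,0,0,0,0.06],[0,0,0,0,0,0,0.06],[0,0,0,0,0,0,0.06],[0,0,0,0,0,0,0.06]]'
python3 -m pendant '[[0,0,0,-0.02,0,0,0.06],[0,0,0,-0.05,0,0,0.06],[0,0,0,-0.07,0,0,0.06],[0,0,0,-0.07,0.03,0,0.06],[0,0,0,-0.07,0.03,0,0.06]]'
python3 - <<'E'
from h import *
im,P=shot("wrist","w12");im=im[:,:,::-1];cv2.imwrite('pics/c17.png',cv2.resize(im[120:300,180:400],None,fx=3.3,fy=3.3,interpolation=2))
print(delta([540,20,110]),delta([573,85.5,110]))
E
```

```text
t: 13.73
tool_pos: [522.8, -177.7, 44.8]
eef_rot: [0.268, 1.554, -0.268]
wrist_force: [0.2, 0.1, -0.3]
width: 57.5
t: 14.15
tool_pos: [535.8, -144.7, 116.9]
eef_rot: [0.268, 1.549, -0.263]
wrist_force: [0.0, 2.1, 0.7]
width: 60.1
[  6.12192475 158.7010158  -49.83386619] [  6.29683444 231.43359528 -40.38975221]
```

View pics/c17.png

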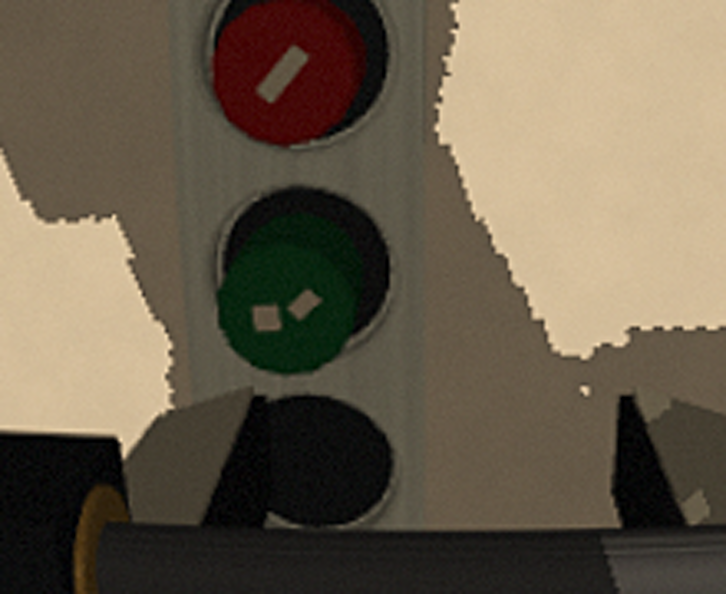

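Red and green stand in wells 1 and 2. Next is blue.

```bash
python3 -m pendant '[[0,0,0,0,0.035,-0.007,0.06],[-0.11,0,0,0,0.07,-0.014,0.06],[-0.22,0,0,0,0.105,-0.021,0.06],[-0.33,0,0,0,0.14,-0.028,0.06],[-0.438,0,0,0,0.17,-0.03,0.06]]'
python3 -m pendant '[[0,0,0,0,0,0,0.06],[0,0,0,0,0,0,0.06]]'
python3 -c "
from h import *
print(delta([573,85.5,90]),R.from_rotvec(monitor.get_state()['eef_rot']).as_matrix().round(3))"
```

```text
t: 14.62
tool_pos: [560.6, 23.3, 114.3]
eef_rot: [-0.081, 1.571, 0.081]
wrist_force: [-0.2, 0.4, -0.3]
width: 60.2
t: 14.78
tool_pos: [561.3, 23.2, 114.3]
eef_rot: [-0.078, 1.57, 0.08]
wrist_force: [0.5, -0.2, -0.3]
width: 59.8
[24.36369731 60.81436431 17.88009824] [[-0.001 -0.1    0.995]
 [ 0.001  0.995  0.1  ]
 [-1.     0.001 -0.001]]
```

```bash
python3 -m pendant '[[0,0,0,0.005,0.03,0.01,0.06],[0,0,0,0.015,0.055,0.018,0.06],[0,0,0,0.024,0.061,0.018,0.06],[0,0,0,0.024,0.061,0.018,0.06],[0,0,0,0.024,0.061,0.018,0.06]]'
python3 -m pendant '[[0,0,0,0,0,0,0.06],[0,0,0,0,0,0,0.06]]'
python3 - <<'E'
from h import *
im,P=shot("wrist","w13");im=im[:,:,::-1];cv2.imwrite('pics/c18.png',cv2.resize(im[120:300,220:400],None,fx=3.3,fy=3.3,interpolation=2))
print(delta([573,85.5,43]),proj("wrist",P,[573,85.5,36]))
E
```

```text
t: 15.2
tool_pos: [572.6, 81.4, 89.6]
eef_rot: [-0.076, 1.572, 0.073]
wrist_force: [0.5, 0.4, 0.0]
width: 60.3
t: 15.37
tool_pos: [573.9, 80.9, 90.9]
eef_rot: [-0.074, 1.57, 0.072]
wrist_force: [-0.7, -0.4, 0.3]
width: 60.1
[48.03678652  4.4148989  -0.60191044] (np.float64(320.5215691071404), np.float64(232.23037351514805))
```

View pics/c18.png

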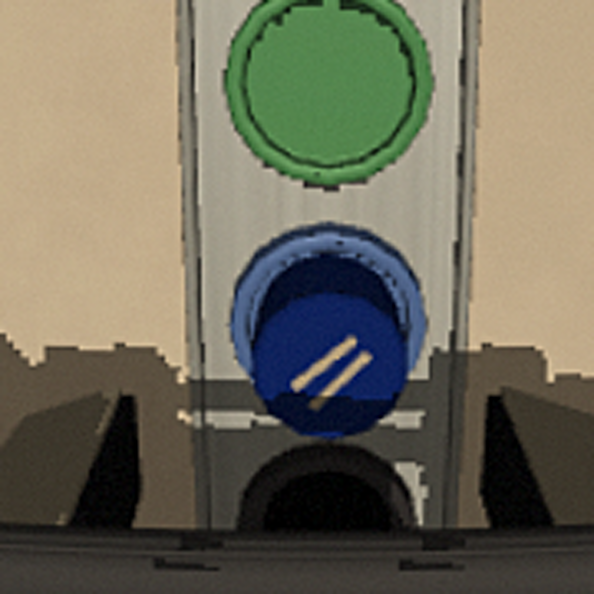

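Blue's face is at about (320,231), against (320.5,232) predicted. I'll go down and grip.

```bash
python3 -m pendant '[[0,0,0,0.01,0.0045,-0.001,0.06],[0,0,0,0.03,0.0045,-0.001,0.06],[0,0,0,0.047,0.0045,-0.001,0.06],[0,0,0,0.047,0.0045,-0.001,0.06],[0,0,0,0.047,0.0045,-0.001,0.06]]'
python3 -m pendant '[[0,0,0,0,0,0,0.02],[0,0,0,0,0,0,0.02],[0,0,0,0,0,0,0.02],[0,0,0,0,0,0,0.02],[0,0,0,0,0,0,0.02]]' 20
python3 -m pendant '[[0,0,0,0,0,0,0.02],[0,0,0,0,0,0,0.02],[0,0,0,0,0,0,0.02]]' 20
```

```text
t: 15.83
tool_pos: [571.2, 87.5, 42.8]
eef_rot: [-0.076, 1.572, 0.075]
wrist_force: [0.0, -0.0, 0.2]
width: 60.2
t: 16.25
tool_pos: [572.7, 87.3, 44.4]
eef_rot: [-0.076, 1.568, 0.075]
wrist_force: [-0.5, -6.1, 4.1]
width: 31.3
t: 16.5
tool_pos: [572.8, 86.9, 44.4]
eef_rot: [-0.076, 1.569, 0.074]
wrist_force: [0.2, -2.7, 5.9]
width: 30.3
```

```bash
python3 -m pendant '[[0,0,0,-0.02,0,0,0.02],[0,0,0,-0.05,0,0,0.02],[0,0,0,-0.06,-0.03,0,0.02],[0,0,0,-0.06,-0.065,-0.005,0.02],[0,0,0,-0.06,-0.1,-0.01,0.02]]'
python3 -m pendant '[[0.1,0,0,0,-0.035,0,0.02],[0.2,0,0,0,-0.07,0,0.02],[0.3,0,0,0,-0.105,-0.005,0.02],[0.4,0,0,0,-0.135,-0.01,0.02],[0.438,0,0,0,-0.15,-0.01,0.02]]'
python3 -m pendant '[[0,0,0,0,0,0,0.02],[0,0,0,0,0,0,0.02]]'
python3 -c "
from h import *
print(delta([574.5,-194.1,75]),R.from_rotvec(monitor.get_state()['eef_rot']).as_matrix().round(3))"
```

```text
t: 16.92
tool_pos: [572.7, -12.3, 104.9]
eef_rot: [-0.077, 1.567, 0.079]
wrist_force: [0.3, -1.7, -1.1]
width: 30.3
t: 17.33
tool_pos: [574.9, -168.6, 103.1]
eef_rot: [0.274, 1.554, -0.278]
wrist_force: [-0.2, -2.2, -0.7]
width: 29.8
t: 17.5
tool_pos: [576.3, -162.9, 103.5]
eef_rot: [0.269, 1.554, -0.267]
wrist_force: [-0.4, 0.8, -0.6]
width: 29.8
[ 28.42928267 -30.02244513   8.77149227] [[-0.     0.335  0.942]
 [ 0.001  0.942 -0.335]
 [-1.     0.001 -0.   ]]
```

```bash
python3 -m pendant '[[0,0,0,0,-0.015,0.004,0.02],[0,0,0,0.01,-0.03,0.008,0.02],[0,0,0,0.028,-0.03,0.008,0.02],[0,0,0,0.028,-0.03,0.008,0.02],[0,0,0,0.028,-0.03,0.008,0.02]]'
python3 -m pendant '[[0,0,0,0,0,0,0.02],[0,0,0,0,0,0,0.02]]'
python3 - <<'E'
from h import *
im,P=shot("wrist","w14");im=im[:,:,::-1];cv2.imwrite('pics/c19.png',cv2.resize(im[120:300,220:400],None,fx=3.3,fy=3.3,interpolation=2))
print(delta([574.5,-194.1,43.6]))
E
```

```text
t: 17.92
tool_pos: [572.7, -192.4, 74.2]
eef_rot: [0.268, 1.557, -0.266]
wrist_force: [0.2, -0.3, -0.5]
width: 30.0
t: 18.08
tool_pos: [574.6, -192.7, 76.4]
eef_rot: [0.267, 1.553, -0.266]
wrist_force: [0.7, -0.6, -0.6]
width: 30.1
[32.90762827 -1.05971145  0.19688351]
```

View pics/c19.png

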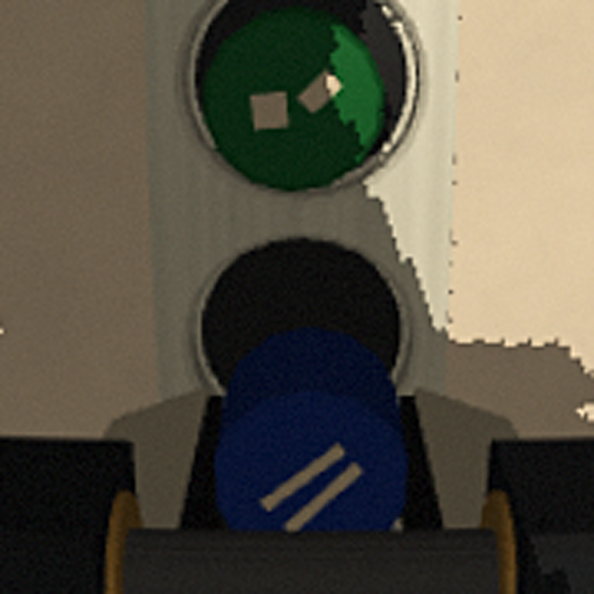

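View pics/w14.png

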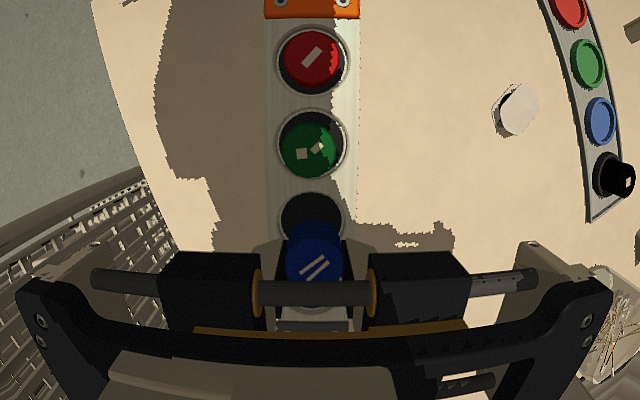

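```bash
python3 -m pendant '[[0,0,0,0.015,-0.001,-0.0005,0.02],[0,0,0,0.028,-0.001,-0.0005,0.02],[0,0,0,0.032,-0.001,-0.0005,0.02],[0,0,0,0.032,-0.001,-0.0005,0.02],[0,0,0,0.032,-0.001,-0.0005,0.02]]'
python3 -m pendant '[[0,0,0,0,0,0,0.02],[0,0,0,0,0,0,0.02]]'
```

```text
t: 18.55
tool_pos: [572.3, -194.6, 42.6]
eef_rot: [0.268, 1.556, -0.268]
wrist_force: [-0.6, 0.2, -0.9]
width: 30.3
t: 18.72
tool_pos: [572.6, -194.6, 43.0]
eef_rot: [0.268, 1.555, -0.268]
wrist_force: [-0.8, 0.4, -1.3]
width: 30.3
```

```bash
python3 -m pendant '[[0,0,0,0,0,0,0.06],[0,0,0,0,0,0,0.06],[0,0,0,0,0,0,0.06],[0,0,0,0,0,0,0.06],[0,0,0,0,0,0,0.06]]'
python3 -m pendant '[[0,0,0,-0.02,0,0,0.06],[0,0,0,-0.05,0,0,0.06],[0,0,0,-0.07,0,0,0.06],[0,0,0,-0.07,0.03,0,0.06],[0,0,0,-0.07,0.03,0,0.06]]'
python3 - <<'E'
from h import *
im,P=shot("wrist","w15");im=im[:,:,::-1];cv2.imwrite('pics/c20.png',cv2.resize(im[120:300,180:400],None,fx=3.3,fy=3.3,interpolation=2))
print(delta([627,90.5,110]))
E
python3 -m pendant '[[0,0,0,0,0.035,-0.008,0.06],[-0.11,0,0,0,0.07,-0.016,0.06],[-0.22,0,0,0,0.105,-0.024,0.06],[-0.33,0,0,0,0.14,-0.032,0.06],[-0.438,0,0,0,0.17,-0.04,0.06]]'
python3 -m pendant '[[0,0,0,0,0,0,0.06],[0,0,0,0,0,0,0.06]]'
python3 -c "
from h import *
print(delta([627,91.5,90]),R.from_rotvec(monitor.get_state()['eef_rot']).as_matrix().round(3))"
```

```text
t: 19.13
tool_pos: [573.1, -194.8, 43.8]
eef_rot: [0.268, 1.554, -0.268]
wrist_force: [-0.5, 1.0, 0.8]
width: 57.9
t: 19.55
tool_pos: [586.1, -161.3, 116.2]
eef_rot: [0.268, 1.549, -0.262]
wrist_force: [0.4, 1.9, 0.1]
width: 60.1
[  5.60514354 253.02423853 -43.89432229]
t: 20.02
tool_pos: [602.1, 9.2, 113.4]
eef_rot: [-0.08, 1.57, 0.081]
wrist_force: [-0.3, 0.5, 0.5]
width: 60.1
t: 20.18
tool_pos: [601.8, 10.0, 113.3]
eef_rot: [-0.078, 1.57, 0.08]
wrist_force: [0.3, -0.4, -0.4]
width: 59.8
[23.41961917 78.54337472 33.3047179 ] [[-0.001 -0.101  0.995]
 [ 0.001  0.995  0.101]
 [-1.     0.002 -0.001]]
```

View pics/c20.png

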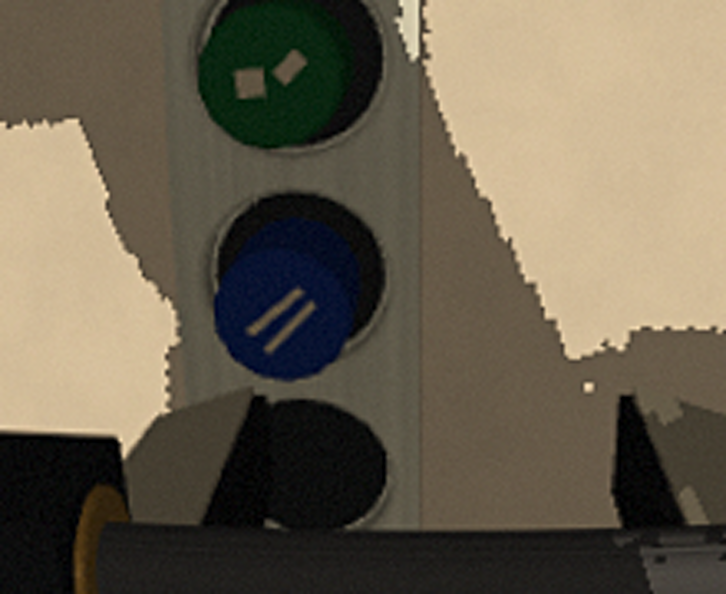

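Blue stands in well 3. I'm now coming over black; its face is a single square chip.

```bash
python3 -m pendant '[[0,0,0,0.005,0.03,0.01,0.06],[0,0,0,0.015,0.055,0.025,0.06],[0,0,0,0.023,0.08,0.033,0.06],[0,0,0,0.023,0.08,0.033,0.06],[0,0,0,0.023,0.08,0.033,0.06]]'
python3 -m pendant '[[0,0,0,0,0,0,0.06],[0,0,0,0,0,0,0.06]]'
python3 - <<'E'
from h import *
im,P=shot("wrist","w16");im=im[:,:,::-1];cv2.imwrite('pics/c21.png',cv2.resize(im[120:300,220:400],None,fx=3.3,fy=3.3,interpolation=2))
print(delta([627,91.5,43]),proj("wrist",P,[627,91.5,36]))
E
```

```text
t: 20.6
tool_pos: [626.9, 90.2, 89.7]
eef_rot: [-0.076, 1.571, 0.076]
wrist_force: [0.8, -0.1, -0.5]
width: 59.8
t: 20.77
tool_pos: [627.6, 86.9, 90.5]
eef_rot: [-0.074, 1.57, 0.072]
wrist_force: [0.2, -0.8, 1.0]
width: 60.3
[47.64353661  4.56605563 -0.25980058] (np.float64(320.5388421836681), np.float64(232.93341058915757))
```

View pics/c21.png

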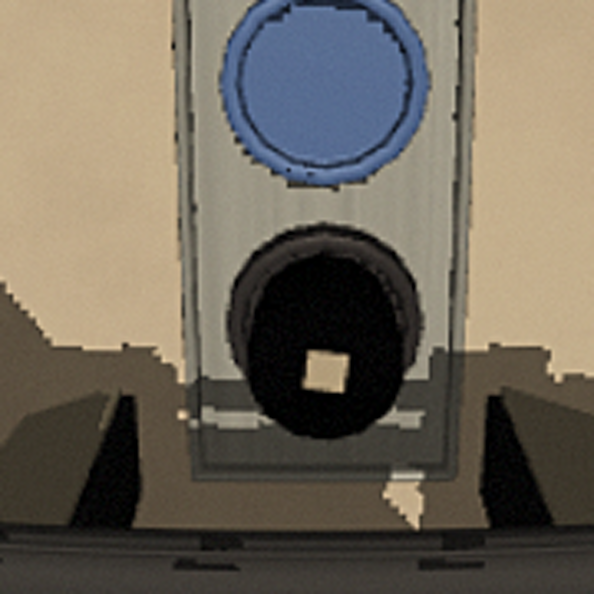

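```bash
python3 -m pendant '[[0,0,0,0.01,0.0035,-0.0005,0.06],[0,0,0,0.03,0.0035,-0.0005,0.06],[0,0,0,0.046,0.0035,-0.0005,0.06],[0,0,0,0.046,0.0035,-0.0005,0.06],[0,0,0,0.046,0.0035,-0.0005,0.06]]'
python3 -m pendant '[[0,0,0,0,0,0,0.02],[0,0,0,0,0,0,0.02],[0,0,0,0,0,0,0.02],[0,0,0,0,0,0,0.02],[0,0,0,0,0,0,0.02]]' 20
python3 -m pendant '[[0,0,0,0,0,0,0.02],[0,0,0,0,0,0,0.02],[0,0,0,0,0,0,0.02]]' 20
python3 -m pendant '[[0,0,0,-0.02,0,0,0.02],[0,0,0,-0.05,0,0,0.02],[0,0,0,-0.06,-0.03,0,0.02],[0,0,0,-0.06,-0.065,-0.005,0.02],[0,0,0,-0.06,-0.1,-0.01,0.02]]'
python3 -m pendant '[[0.1,0,0,0,-0.035,0,0.02],[0.2,0,0,0,-0.07,0,0.02],[0.3,0,0,0,-0.105,-0.005,0.02],[0.4,0,0,0,-0.135,-0.01,0.02],[0.438,0,0,0,-0.15,-0.01,0.02]]'
python3 -m pendant '[[0,0,0,0,0,0,0.02],[0,0,0,0,0,0,0.02]]'
python3 -c "
from h import *
shot('side','d17');shot('wrist','w17')
print(delta([625.4,-212.1,75]),R.from_rotvec(monitor.get_state()['eef_rot']).as_matrix().round(3))"
```

```text
t: 21.23
tool_pos: [625.4, 92.6, 43.2]
eef_rot: [-0.076, 1.573, 0.075]
wrist_force: [-0.5, 0.8, 0.8]
width: 59.9
t: 21.65
tool_pos: [627.2, 92.7, 45.4]
eef_rot: [-0.076, 1.568, 0.075]
wrist_force: [0.1, -8.7, 6.6]
width: 31.2
t: 21.9
tool_pos: [627.4, 92.2, 45.4]
eef_rot: [-0.076, 1.568, 0.074]
wrist_force: [-0.4, -3.9, 6.3]
width: 30.5
t: 22.32
tool_pos: [627.2, -6.0, 106.0]
eef_rot: [-0.077, 1.567, 0.079]
wrist_force: [0.5, -0.6, -0.5]
width: 30.3
t: 22.73
tool_pos: [629.5, -163.1, 104.1]
eef_rot: [0.274, 1.554, -0.278]
wrist_force: [-0.0, -1.4, -0.8]
width: 30.5
t: 22.9
tool_pos: [630.8, -156.9, 104.4]
eef_rot: [0.269, 1.554, -0.267]
wrist_force: [0.0, 1.0, -1.0]
width: 30.2
[ 29.56411181 -56.86957443  13.80553876] [[ 0.     0.331  0.944]
 [ 0.003  0.944 -0.331]
 [-1.     0.002 -0.001]]
```

View pics/d17.png

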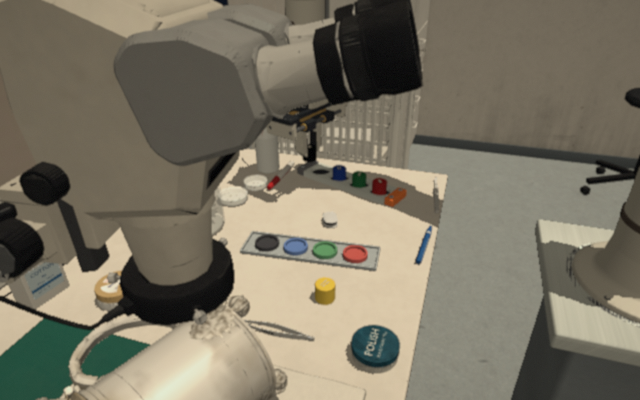

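View pics/w17.png

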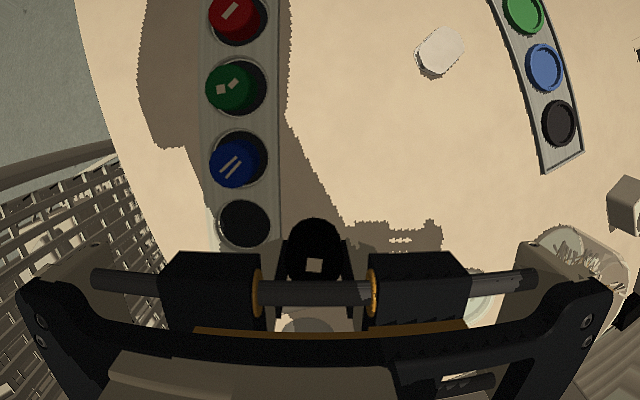

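```bash
python3 -c "
from h import *
im=cv2.imread('pics/side0.png');cv2.imwrite('pics/c22.png',cv2.resize(im[60:200,250:450],None,fx=3.9,fy=3.9,interpolation=2))
im=cv2.imread('pics/s6.png');cv2.imwrite('pics/c23.png',cv2.resize(im[20:200,230:480],None,fx=3.1,fy=3.1,interpolation=2))"
```

```text
(no output)
```

View pics/c22.png

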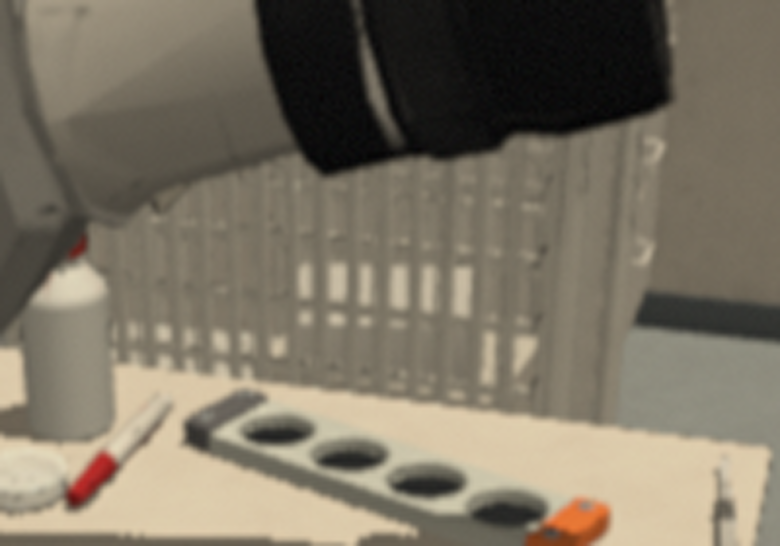

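View pics/c23.png

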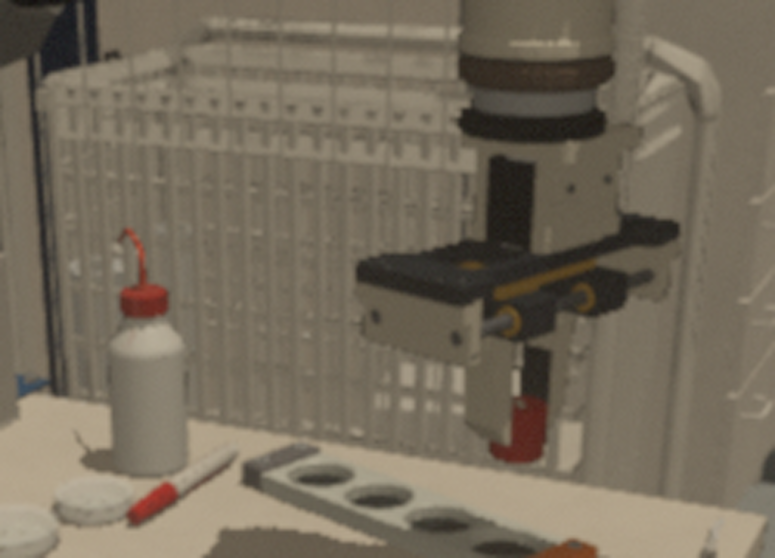

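```bash
python3 -c "
from h import *
Ps=cams.camera_params('scene');Pd=cams.camera_params('side')
for a,b in [((418.7,174.8),(389.7,160)),((420.4,159),(389.7,160)),((419,170),(391,155)),((420,165),(388,155))]:
    o1,d1=ray('side',Pd,b);o2,d2=ray('scene',Ps,a)
    t=np.linalg.solve(np.c_[d1[:2],-d2[:2]],(o2-o1)[:2]);print(o1+d1*t[0],o2+d2*t[1])
"
```

```text
[ 499.89954305 -464.20988308  -59.41991313] [ 499.89954305 -464.20988308  -64.40061551]
[ 501.40051698 -473.777413    -63.9193503 ] [ 501.40051698 -473.777413    -25.7850678 ]
[ 493.35262247 -438.55327087  -31.93009424] [ 493.35262247 -438.55327087  -41.16251303]
[ 517.07399346 -534.25735966  -76.84275186] [ 517.07399346 -534.25735966  -65.46041963]
```

The fence is at about y = -440 mm or beyond, so it's clear of the gripper. On to well 4.

```bash
python3 -m pendant '[[0,0,0,0,-0.02,0.005,0.02],[0,0,0,0.01,-0.04,0.01,0.02],[0,0,0,0.02,-0.055,0.014,0.02],[0,0,0,0.029,-0.057,0.014,0.02],[0,0,0,0.029,-0.057,0.014,0.02]]'
python3 -m pendant '[[0,0,0,0,0,0,0.02],[0,0,0,0,0,0,0.02]]'
python3 - <<'E'
from h import *
im,P=shot("wrist","w18");im=im[:,:,::-1];cv2.imwrite('pics/c24.png',cv2.resize(im[120:300,220:400],None,fx=3.3,fy=3.3,interpolation=2))
print(delta([624.9,-212.1,44.6]))
E
```

```text
t: 23.42
tool_pos: [622.9, -215.5, 72.8]
eef_rot: [0.27, 1.558, -0.268]
wrist_force: [-0.4, 0.8, -1.8]
width: 30.4
t: 23.58
tool_pos: [625.4, -213.2, 75.7]
eef_rot: [0.268, 1.554, -0.265]
wrist_force: [0.5, 0.1, -0.3]
width: 30.1
[31.54112362  0.96568113 -1.17779324]
```

View pics/c24.png

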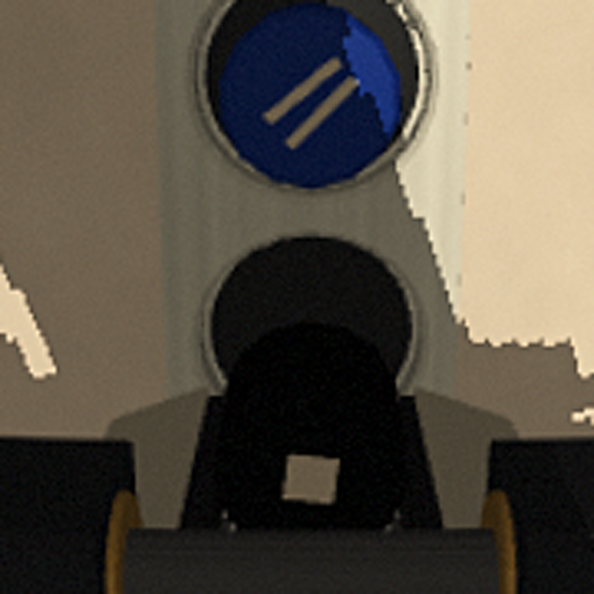

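Black (crop 311) lines up with well 4's centre (crop 312). I'll lower it.

```bash
python3 -m pendant '[[0,0,0,0.015,0.0005,-0.0005,0.02],[0,0,0,0.028,0.0005,-0.0005,0.02],[0,0,0,0.031,0.0005,-0.0005,0.02],[0,0,0,0.031,0.0005,-0.0005,0.02],[0,0,0,0.031,0.0005,-0.0005,0.02]]'
python3 -m pendant '[[0,0,0,0,0,0,0.02],[0,0,0,0,0,0,0.02]]'
```

```text
t: 24.05
tool_pos: [624.3, -214.2, 43.9]
eef_rot: [0.268, 1.555, -0.267]
wrist_force: [0.9, 1.9, 1.9]
width: 30.1
t: 24.22
tool_pos: [624.1, -215.1, 43.9]
eef_rot: [0.268, 1.555, -0.268]
wrist_force: [1.3, -0.7, -0.6]
width: 30.2
```

```bash
python3 -m pendant '[[0,0,0,0,0,0,0.06],[0,0,0,0,0,0,0.06],[0,0,0,0,0,0,0.06],[0,0,0,0,0,0,0.06],[0,0,0,0,0,0,0.06]]'
python3 -m pendant '[[0,0,0,-0.02,0,0,0.06],[0,0,0,-0.05,0,0,0.06],[0,0,0,-0.09,0,0,0.06],[0,0,0,-0.13,0,-0.03,0.06],[0,0,0,-0.16,0,-0.065,0.06]]'
python3 -m pendant '[[0,0,0,0,0,0,0.06],[0,0,0,0,0,0,0.06]]'
python3 - <<'E'
from h import *
im,P=shot("wrist","w19");im=im[:,:,::-1];cv2.imwrite('pics/c25.png',cv2.resize(im[60:300,220:400],None,fx=2.5,fy=2.5,interpolation=2))
im,P=shot("side","d19");im=im[:,:,::-1];cv2.imwrite('pics/c26.png',cv2.resize(im[140:220,280:420],None,fx=5.5,fy=5.5,interpolation=2))
E
```

```text
t: 24.63
tool_pos: [624.6, -215.3, 44.8]
eef_rot: [0.268, 1.554, -0.268]
wrist_force: [-0.5, 0.7, -0.3]
width: 57.8
t: 25.05
tool_pos: [573.9, -196.8, 198.8]
eef_rot: [0.269, 1.55, -0.268]
wrist_force: [-0.3, -0.3, 0.9]
width: 60.0
t: 25.22
tool_pos: [572.4, -196.8, 198.7]
eef_rot: [0.266, 1.55, -0.269]
wrist_force: [0.9, 0.2, -0.8]
width: 59.7
```

View pics/c25.png

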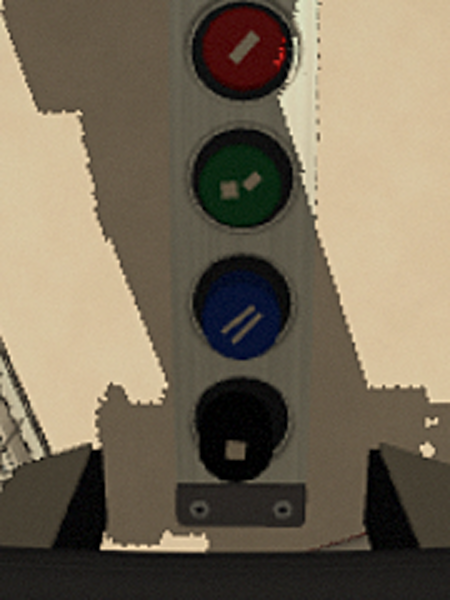

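View pics/c26.png

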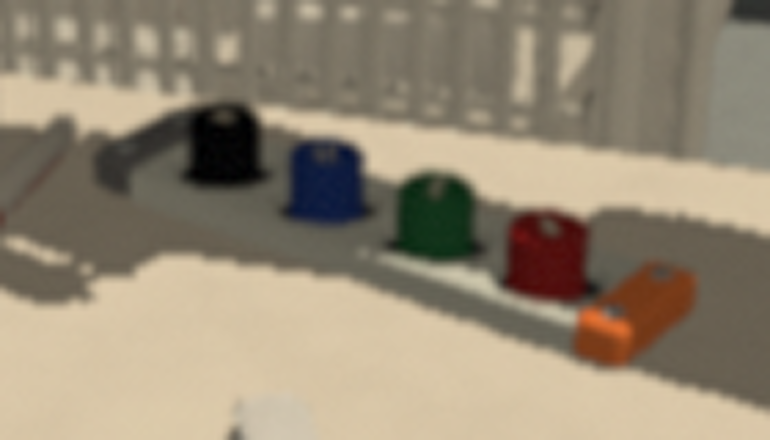

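```bash
python3 -c "
from h import *
P=cams.camera_params('wrist');g=lambda x,y,z:onz('wrist',P,(220+x/2.5,60+y/2.5),z)
a=g(200,510,18);b=g(283,510,18);v=(b-a)[:2];v/=np.linalg.norm(v);u=np.array([v[1],-v[0]]);m=(a+b)[:2]/2
print(np.degrees(np.arctan2(u[1],u[0])),m)
u=np.array([np.cos(np.radians(-19.5)),np.sin(np.radians(-19.5))]);v=np.array([-u[1],u[0]])
for n,x,y,k in [('red',242,50,3),('green',241,184,2),('blue',241,315,1),('black',236,447,0)]:
    f=g(x,y,35)[:2]-m;print(n,'along err',f@u+39+54*k,'across',f@v)
for x,y,k in [(242,51,3),(242,181,2),(242,305,1)]:
    f=g(x,y,14)[:2]-m;print('rim along err',f@u+39+54*k,'across',f@v)
"
```

```text
-19.67219774874231 [ 658.34225586 -223.89861876]
red along err 3.0048332721479483 across -0.11852461833853463
green along err 0.14241973346190662 across -0.5271886442265389
blue along err -2.5340215816151925 across -0.5139671391418688
black along err -0.15198168813016366 across -2.5233640854611044
rim along err 1.3964832457052125 across 0.09036612842936813
rim along err 0.5363545488994816 across 0.05873328635799296
rim along err -1.573908392994241 across 0.08308926859005619
```

```bash
python3 -c "
from h import *
print(monitor.get_state()['wrist_force'],monitor.get_state()['t']);print(workorder.hand_in())"
```

```text
[-0.23473141 -0.16533311  0.21188653] 25.3167
the job is handed in; nothing more can be done
None
```

All four samples are in the rack in order from the orange block: red, green, blue, black. The job was handed in at 25.3 s.

- **Position:** the last wrist picture put each sample within about 3 mm of its well's centre along and across the rack. The limit is 10 mm.
- **Standing:** the last side and wrist pictures show all four upright with the metal face up. I judged this and the seating by eye. The gripper was raised clear and open, and the wrist force was near zero.

**Things that went wrong or disagreed:**
- On the first try for red I lifted before the fingers had closed. The sample stayed in its cup and the second grasp held.
- Early estimates of the first well's position differed by about 5 mm between views. I settled this by lining the held sample up with the orange block's screws from close range.
- When I checked whether the gripper would hit the trolley fence by well 4, one triangulation gave impossible values. Another, from the scene and side cameras, put the fence at about y = -440 mm or beyond, and nothing was touched.

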